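# Unstack the column parts into their kitting trays

## Robot

A 6-joint arm with a two-finger parallel gripper is mounted at the origin on the work surface. World frame = base frame: x ahead of the robot, y to its left, z up, the work surface at z = 0. Lengths are in m, angles in rad, forces in N, time in s.
With the tool pointing down it reaches from about 0.325 to 0.775 m from the base axis. Payload 5.5 kg.
Tool frame: the origin (TCP) lies midway between the tips of the shut fingers; the grasp point (between the pads) lies 19 mm behind it; z points along the fingers, x is the direction in which the jaws open and shut, and the axes are right-handed (so a half turn about z gives the same grasp; the last joint's range is limited). The gripper opens to 88 mm and grips with 3 to 60 N. Pads are 20 mm wide; open, the fingers measure 115 mm over their backs; the gripper's body (75 mm by 178 mm) begins 61 mm behind the grasp point.
Start: joints at [1.217, 0.091, 1.231, -0, 1.82, -0.057], TCP at [0.175, 0.574, 0.223] pointing down, gripper open.
Joint ranges: [-2.87, 2.87], [-0.86, 2.18], [0.17, 2.46], [-1.51, 4.65], [0.06, 2.69], [-2.65, 2.65]. Speed limits (rad/s): [2.57, 2.57, 3.01, 3.14, 3.14, 3.14].

## Interface

Orientations are given as a rotation vector (axis times angle).
In Python, from rig import * gives the robot as it stands. The module is installed in compiled form; this text tells all that it offers.
- The arm moves only by the tool move_arm, never from a script. Its argument "steps" is a list of rows, each an object with "angular": the turn, a rotation vector about the tool's x, y, z in rad, a list of three; "delta_pos": the shift along the tool's x, y, z in m, a list of three; "hand": the opening, from 0 (shut) to 1 (fully open). In form: [{"angular": [wx, wy, wz], "delta_pos": [x, y, z], "hand": hand}, ...]. A call has exactly 8 rows; each row is the pose to reach, as a shift and turn from the pose commanded when the call began, along the tool's axes at that moment; what a row does not reach only later rows make up. A row lasts 1/8 s, in which the tool goes at most 62.5 mm and 10.7 degrees, less where a joint would pass 70% of its speed; a pose out of reach is approached as far as the arm can. A call with a gripper value outside its range is refused whole. The fingers move at their own pace and stop on an object; the grip force is fixed at half the most. Time passes only in rows, so rows that repeat a pose let the fingers close, or fill a call up. It gives the time, the measured TCP pose, the force and the opening at its end, in the units of the state.
- observe(): the state, without advancing time (a new reading comes with each control period).
- get_image(name): name is "side" or "top"; returns a dict with "img" (420x560x3 uint8, red, green, blue), "fovy" (degrees; the focal length in pixels is half the picture's height over the tangent of half this angle, whatever the lens; pixels are square), "cx", "cy" (the principal point, pixels), "D" ([k1, k2, p1, p2, k3] as OpenCV has them; the pictures are not rectified), "R" (3x3) and "t" (3): a world point X has camera coordinates R X + t. Camera axes: x right, y down, z forward; pixel columns grow to the right and rows downward; lengths in m; the calibration is good to about 2 mm. A picture is of the moment at which its call begins. There is no depth.
- close_job(): hands the job in, once; it reports no verdict.
The state is a dict: "clock": time; "joint_positions": joint angles; "qvel": joint speeds; "effort": joint torques, N m; "tool_pos": TCP position; "tcp_rot": TCP orientation; "wrist_force": force on the tool from outside, world axes, zero at the start; "wrist_torque": the same for the moment, N m; "opening": opening from 0.0 (shut) to 1.0 (fully open).
Only numpy, scipy, OpenCV 4.12 (cv2) and the standard library are available. Lean on these libraries where they do the work, as an engineer would, in place of code of your own. Each camera call takes 0.05 s, during which the arm holds its last target.

## Task

Two stacks of machined parts stand on the assembly bench: take them apart from the top and lay each of the five parts in the blue tray of its own shape and size (square block, large round flange, small round collar, oblong clamp bar, hexagonal nut), so that the fitter finds the kit laid out. Each part must lie right way up and flat on its tray's floor, inside the rim, released and at rest; set the parts down rather than dropping them.

Things in the scene. Friction and masses are not known exactly. Their poses are not given: they have to be found in the camera images.
- square_block: Square aluminium bearing block, 60 x 60 x 36 mm high, four small bolt holes near its corners (dark marks, a larger dark bore in the middle), about 0.3 kg. Its x and y axes are square to its sides. Origin: centre of its underside; z up through its top. At the start it lies on the bench as the foot of one of the two stacks.
- round_flange: Large round aluminium flange, 62 mm in diameter, 36 mm high, a ring of six small dark bolt holes near its edge, about 0.3 kg. Origin: centre of its underside; z up through its top. At the start it lies on the bench as the foot of one of the two stacks.
- collar: Plain round steel shaft collar, 40 mm in diameter, 36 mm high, about 0.25 kg. Origin: centre of its underside; z up through its top. At the start it lies on top of the square block or of the round flange (either may be the case), about centred, with the hex nut standing on top of it.
- clamp_bar: Oblong steel clamp bar, 50 mm long (its x axis) x 26 mm wide (its y axis) x 36 mm high, two dark holes in its top, about 0.3 kg. Origin: centre of its underside; z up through its top. At the start it lies on top of the square block or of the round flange (either may be the case), about centred, with nothing on top of it.
- hex_nut: Long hexagonal steel nut, 24 mm across flats, 30 mm high, about 0.1 kg. One pair of flats faces along its y axis, the others at every 60 degrees. Origin: centre of its underside; z up through its top. At the start it stands on the collar, at the top of the three-high stack.
- square_tray: Large square shallow blue tray, 80 x 80 mm inside; place of the square block. Its x and y axes are square to its sides. The tray is fixed in place, with a 3 mm floor; the rim is 4 mm thick and its top lies 9 mm above the bench. Origin: centre of its underside, on the bench; z up. Its place and yaw differ at every start.
- large_round_tray: Large round shallow blue tray, 82 mm in diameter inside; place of the round flange. The tray is fixed in place, with a 3 mm floor; the rim is 4 mm thick and its top lies 9 mm above the bench. Origin: centre of its underside, on the bench; z up. Its place and yaw differ at every start.
- small_round_tray: Small round shallow blue tray, 60 mm in diameter inside; place of the collar. The tray is fixed in place, with a 3 mm floor; the rim is 4 mm thick and its top lies 9 mm above the bench. Origin: centre of its underside, on the bench; z up. Its place and yaw differ at every start.
- oblong_tray: Oblong shallow blue tray, 70 mm long (its x axis) x 46 mm wide (its y axis) inside; place of the clamp bar. The tray is fixed in place, with a 3 mm floor; the rim is 4 mm thick and its top lies 9 mm above the bench. Origin: centre of its underside, on the bench; z up. Its place and yaw differ at every start.
- hex_tray: Small hexagonal shallow blue tray, 44 mm across flats inside; place of the hex nut. One pair of its sides faces along its y axis. The tray is fixed in place, with a 3 mm floor; the rim is 4 mm thick and its top lies 9 mm above the bench. Origin: centre of its underside, on the bench; z up. Its place and yaw differ at every start.
Not all that is in view belongs to the job. Leave any purple or turquoise look-alike of the square_block alone.

How it is judged:
At the end, for the whole second after the job is handed in: Each of the five parts lies in its own tray: centre within 15 mm of the tray's centre horizontally, underside less than 5.5 mm above the tray's underside (the floor is at 3 mm, the rim at 9 mm), upright within 0.06 rad, at rest (below 10 mm/s and 0.1 rad/s) and released (horizontal distance between square_block and square_tray below 0.015 m and z of square_block in the frame of square_tray below 0.0055 m and angle between each of square_block, round_flange, collar, clamp_bar, hex_nut's own z axis and vertical below 0.06 rad and linear speed of each of square_block, round_flange, collar, clamp_bar, hex_nut below 0.01 m/s and angular speed of each of square_block, round_flange, collar, clamp_bar, hex_nut below 0.1 rad/s and horizontal distance between round_flange and large_round_tray below 0.015 m and z of round_flange in the frame of large_round_tray below 0.0055 m and horizontal distance between collar and small_round_tray below 0.015 m and z of collar in the frame of small_round_tray below 0.0055 m and horizontal distance between clamp_bar and oblong_tray below 0.015 m and z of clamp_bar in the frame of oblong_tray below 0.0055 m and horizontal distance between hex_nut and hex_tray below 0.015 m and z of hex_nut in the frame of hex_tray below 0.0055 m); the robot touches nothing.
It fails at once if the square block is dropped: falls freely faster than 0.9 m/s, as from more than about 40 mm (linear speed of square_block above 0.9 m/s and contact force between square_block and the fingers below 0.05 N).
It fails at once if the round flange is dropped: falls freely faster than 0.9 m/s, as from more than about 40 mm (linear speed of round_flange above 0.9 m/s and contact force between round_flange and the fingers below 0.05 N).
It fails at once if the collar is dropped: falls freely faster than 0.9 m/s, as from more than about 40 mm (linear speed of collar above 0.9 m/s and contact force between collar and the fingers below 0.05 N).
It fails at once if the clamp bar is dropped: falls freely faster than 0.9 m/s, as from more than about 40 mm (linear speed of clamp_bar above 0.9 m/s and contact force between clamp_bar and the fingers below 0.05 N).
It fails at once if the hex nut is dropped: falls freely faster than 0.9 m/s, as from more than about 40 mm (linear speed of hex_nut above 0.9 m/s and contact force between hex_nut and the fingers below 0.05 N).
It also fails if it takes over 128 s, if anything falls off the work surface, if the arm or the gripper's body presses on something with over 40 N, if the wrist force passes 120 N, or if a joint passes its speed limit or range.

## Working session

There is one attempt and no reset: what is moved stays moved. The work goes in short steps, Python scripts to look and compute and a tool call to move; the robot and the scene stay as the last step left them, time stands still between calls to the robot, and variables do not carry over. Pictures are saved under pics/ and viewed, and the job is handed in when it is done.

Besides the shell and the picture viewer there is one more tool, called as name(argument=value, ...), one argument or row to a line, values as JSON. move_arm: Moves the arm, as the interface text tells. Its arguments: {"type":"object","properties":{"steps":{"type":"array","items":{"type":"object","properties":{"angular":{"type":"array","items":{"type":"number"}},"delta_pos":{"type":"array","items":{"type":"number"}},"hand":{"type":"number"}}}}},"required":["steps"]}

```bash
mkdir -p pics; cat > h.py <<'E'
from rig import *
import numpy as np, cv2
def K(c):
    f=c["img"].shape[0]/2/np.tan(np.radians(c["fovy"])/2)
    return np.array([[f,0,c["cx"]],[0,f,c["cy"]],[0,0,1.]])
def ray(c,uv):
    p=cv2.undistortPoints(np.array(uv,float).reshape(-1,1,2),K(c),np.array(c["D"],float)).reshape(-1,2)
    d=np.c_[p,np.ones(len(p))]@np.array(c["R"])
    o=-np.array(c["R"]).T@np.array(c["t"])
    return o,d
def onplane(c,uv,z):
    o,d=ray(c,uv); return o+d*((z-o[2])/d[:,2])[:,None]
def proj(c,X):
    r,_=cv2.Rodrigues(np.array(c["R"],float))
    return cv2.projectPoints(np.array(X,float).reshape(-1,1,3),r,np.array(c["t"],float),K(c),np.array(c["D"],float))[0].reshape(-1,2)
def save(c,n): cv2.imwrite("pics/"+n,cv2.cvtColor(c["img"],cv2.COLOR_RGB2BGR))
E
python3 - <<'E'
from h import *
import pickle
for n in("top","side"):
    c=get_image(n); save(c,n+"0.png"); pickle.dump(c,open(n+"0.pkl","wb"))
    print(n,c["fovy"],c["cx"],c["cy"],c["D"],-np.array(c["R"]).T@c["t"]); print(np.array(c["R"]))
print(observe())
E
```

```text
top 49.812513239102245 278.2707813250539 210.30041593723405 [0.03585135 0.         0.         0.         0.        ] [ 0.25493926 -0.04233782  1.20471037]
[[-0.02020255 -0.99979363 -0.00213267]
 [-0.98294618  0.020252   -0.18277488]
 [ 0.18278035 -0.00159622 -0.98315248]]
side 45.99215367128879 277.50979791778747 207.29251064556135 [-0.07448499  0.          0.          0.          0.        ] [0.09259079 1.13110293 0.89103337]
[[-0.95240895 -0.30466855 -0.00970895]
 [-0.1600746   0.52699924 -0.83465437]
 [ 0.25940955 -0.79337814 -0.55068849]]
{'clock': 0.1, 'joint_positions': array([ 1.21727008e+00,  9.17793249e-02,  1.23177309e+00,  3.86409955e-06,
        1.81978348e+00, -5.67010550e-02]), 'qvel': array([ 0.00119621, -0.00054725, -0.00257549, -0.00042335, -0.00218746,
        0.000129  ]), 'effort': array([ 1.86227335e-03, -4.47854984e+01, -4.07572138e+01,  7.00297253e-02,
        2.84066016e-02, -1.26325867e-04]), 'tool_pos': array([0.17540078, 0.57351312, 0.22161818]), 'tcp_rot': array([ 2.52473483e+00,  1.86797446e+00, -2.29256689e-03]), 'wrist_force': array([-0.01618149, -0.43279832,  0.46288568]), 'wrist_torque': array([0.01060582, 0.00291386, 0.0038844 ]), 'opening': 0.9988145554165623}
```

View pics/top0.png

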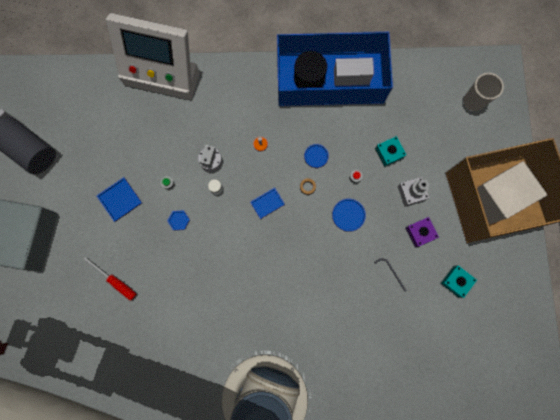

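View pics/side0.png

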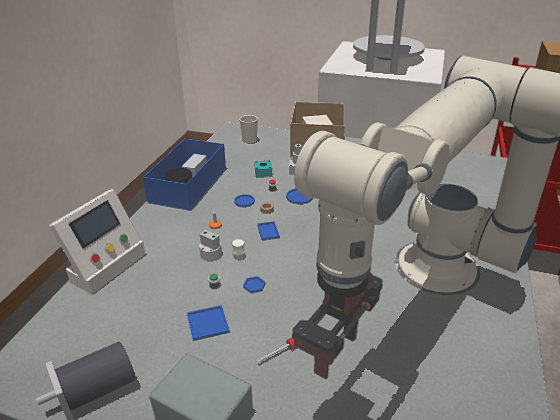

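```bash
python3 - <<'E'
from h import *
import pickle
c=pickle.load(open("top0.pkl","rb"));s=pickle.load(open("side0.pkl","rb"))
im=cv2.cvtColor(c["img"],cv2.COLOR_RGB2BGR); sm=cv2.cvtColor(s["img"],cv2.COLOR_RGB2BGR)
def crop(i,x,y,w,h,k): return cv2.resize(i[y:y+h,x:x+w],None,fx=k,fy=k,interpolation=cv2.INTER_CUBIC)
a=crop(im,185,135,50,50,8); b=crop(im,390,165,50,50,8)
d=crop(sm,185,215,50,50,8); e=crop(sm,270,130,50,50,8)
cv2.imwrite("pics/z0.png",cv2.resize(np.vstack([np.hstack([a,b]),np.hstack([d,e])]),(600,600)))
hsv=cv2.cvtColor(im,cv2.COLOR_BGR2HSV)
for nm,cc,lo in(("top",c,0),("side",s,0)):
    h=cv2.cvtColor(cc["img"],cv2.COLOR_RGB2HSV)
    m=cv2.inRange(h,(105,130,70),(125,255,255))
    n,l,st,ce=cv2.connectedComponentsWithStats(m)
    for i in range(1,n):
        if 60<st[i][4]<3000: 
            cn=max(cv2.findContours((l==i).astype(np.uint8),0,2)[0],key=cv2.contourArea)
            P=onplane(cc,cn.reshape(-1,2),0.009)[:,:2]*1000
            r=cv2.minAreaRect(P.astype(np.float32))
            M=cv2.moments(P.astype(np.float32))
            ctr=(M['m10']/M['m00'],M['m01']/M['m00'])
            print(nm,ce[i].round(1),st[i][4],"ctr",np.round(ctr,1),"rect",np.round(r[0],1),np.round(r[1],1),round(r[2],1))
E
```

```text
top [330.3  67.7] 2139 ctr [ 878.9 -222.6] rect [ 906.4 -211.2] [175.3 322.6] 0.2
top [315.8 155.6] 437 ctr [ 628.2 -150.5] rect [ 627.7 -150.3] [65.  63.8] 42.0
top [118.8 199.1] 1043 ctr [517.2 384.3] rect [517.1 384.3] [88.4 87.3] 34.8
top [267.1 202.8] 547 ctr [498.5 -14.7] rect [498.6 -14.8] [52.8 76.6] 29.8
top [348.4 214.6] 832 ctr [ 462.1 -232.1] rect [ 462.2 -231.2] [86.  84.4] 88.8
top [178.1 220. ] 315 ctr [456.5 224.1] rect [456.5 224.4] [53.6 48.8] 88.8
side [184.9 170.8] 127 ctr [ 880.2 -324.6] rect [ 947.4 -349.4] [336.5 181.5] 89.9
side [296.4 196.6] 172 ctr [ 467.9 -218.9] rect [ 470.4 -220.7] [55.3 87.1] 54.3
side [244.2 200.1] 144 ctr [ 626.3 -150.2] rect [ 630.5 -152. ] [64.  55.6] 16.9
side [267.6 230.1] 242 ctr [497.  -10.3] rect [499.3 -14.9] [53.8 78.1] 29.0
side [253.8 283.8] 197 ctr [457.5 224.4] rect [457.1 224.6] [50.6 53.6] 1.9
side [207.2 321.9] 924 ctr [518.9 385.1] rect [518.1 385.3] [86.6 90.7] 35.1
```

```bash
python3 - <<'E'
from h import *
import pickle
c=pickle.load(open("top0.pkl","rb"))
im=cv2.cvtColor(c["img"],cv2.COLOR_RGB2BGR)
cv2.imwrite("pics/z1.png",cv2.resize(im[130:240,90:390],None,fx=2.6,fy=2.6,interpolation=cv2.INTER_CUBIC))
E
```

```text
(no output)
```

View pics/z0.png

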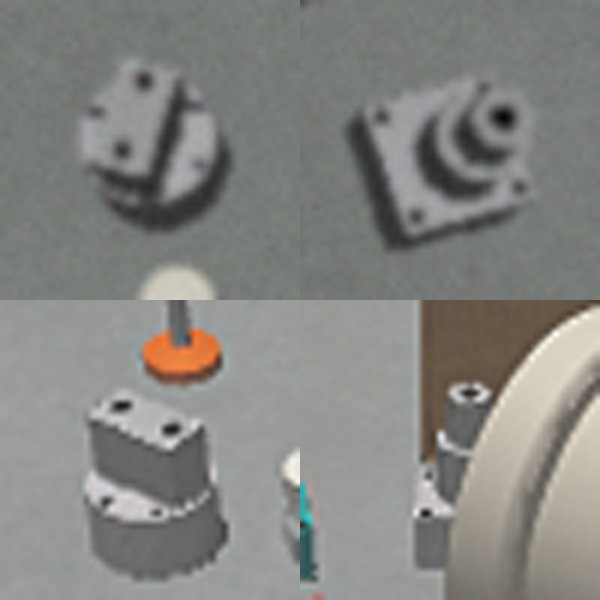

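View pics/z1.png

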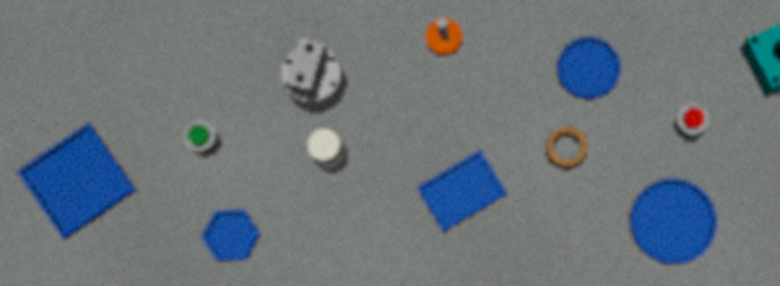

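```bash
cat >> h.py <<'E'
from scipy.spatial.transform import Rotation as Ro
def Rdown(yaw): 
    a=np.radians(yaw); return np.array([[np.cos(a),np.sin(a),0],[np.sin(a),-np.cos(a),0],[0,0,-1.]])
def go(xyz_mm,yaw,flip=True):
    """delta in current tool frame to reach xyz (mm), yaw (deg, mod 180 -> closest)"""
    o=observe(); R=Ro.from_rotvec(o["tcp_rot"]).as_matrix(); cy=np.degrees(np.arctan2(R[1,0],R[0,0]))
    best=None
    for y in ([yaw-180,yaw,yaw+180,yaw+360,yaw-360] if flip else [yaw]):
        d=(y-cy)
        if best is None or abs(d)<abs(best-cy): best=y
    d=R.T@(np.array(xyz_mm)/1000-o["tool_pos"]); w=Ro.from_matrix(R.T@Rdown(best)).as_rotvec()
    print("t",round(o["clock"],2),"pos",(o["tool_pos"]*1000).round(1),"yaw",cy.round(1),"op",round(o["opening"]*88,1),"F",o["wrist_force"].round(1),"j6",o["joint_positions"][5].round(2))
    print(" delta",d.round(4)," ang",w.round(4)," toyaw",round(best,1))
E
python3 - <<'E'
from h import *
import pickle
c=pickle.load(open("top0.pkl","rb"));s=pickle.load(open("side0.pkl","rb"))
k=1/6.
px=lambda x,y,ox,oy:(x*k+ox-.4,y*k+oy-.4)
bar=[px(144,80,185,135),px(122,150,185,135)]
P=onplane(c,bar,.072)*1000; print("bar holes",P.round(1),P.mean(0).round(1),np.linalg.norm(P[0]-P[1]).round(1),np.degrees(np.arctan2(*(P[0]-P[1])[[1,0]])))
# side bar holes, crop at 185,215
sb=[px(121,406-300,185,215),px(171,429-300,185,215)]
P=onplane(s,sb,.072)*1000; print("side bar",P.round(1),P.mean(0).round(1))
sq=[px(83,117,390,165),px(184,88,390,165),px(219,187,390,165),px(116,217,390,165)]
P=onplane(c,sq,.036)*1000; print("sq",P.round(1),P.mean(0).round(1)); print([np.degrees(np.arctan2(*(P[(i+1)%4]-P[i])[[1,0]])).round(1) for i in range(4)])
print("hex",onplane(c,[px(203,118,390,165)],.102)*1000, "side",onplane(s,[px(169,93,270,130)],.102)*1000)
go([600,150,180],90)
E
```

```text
bar holes [[634.9 134.4  72. ]
 [603.4 143.7  72. ]] [619.2 139.   72. ] 32.8 -16.48759542789557
side bar [[634.8 131.5  72. ]
 [605.1 141.1  72. ]] [620.  136.3  72. ]
sq [[ 535.9 -377.    36. ]
 [ 548.1 -422.2   36. ]
 [ 503.1 -434.    36. ]
 [ 490.6 -388.2   36. ]] [ 519.4 -405.4   36. ]
[np.float64(-74.9), np.float64(-165.3), np.float64(105.2), np.float64(13.9)]
hex [[ 518.55024497 -407.63105128  102.        ]] side [[ 518.05070209 -411.76239118  102.        ]]
t 0.1 pos [175.4 573.5 221.6] yaw 73.0 op 87.9 F [-0.  -0.4  0.5] j6 -0.06
 delta [-0.2807  0.5299  0.0421]  ang [-0.0004  0.0017 -0.2968]  toyaw 90
```

```bash
python3 - <<'E'
from h import *
go([619.5,137.6,130],73.5)
E
```

```text
t 0.1 pos [175.4 573.5 221.6] yaw 73.0 op 87.9 F [-0.  -0.4  0.5] j6 -0.06
 delta [-0.2868  0.5522  0.0921]  ang [-0.0001  0.0017 -0.0088]  toyaw 73.5
```

move_arm(
  steps=[
    {"angular": [0, 0, 0], "delta_pos": [-0.02, 0.04, 0], "hand": 1},
    {"angular": [0, 0, 0], "delta_pos": [-0.05, 0.095, 0], "hand": 1},
    {"angular": [0, 0, 0], "delta_pos": [-0.08, 0.15, 0.01], "hand": 1},
    {"angular": [0, 0, 0], "delta_pos": [-0.11, 0.21, 0.02], "hand": 1},
    {"angular": [0, 0, 0], "delta_pos": [-0.14, 0.265, 0.03], "hand": 1},
    {"angular": [0, 0, 0], "delta_pos": [-0.17, 0.325, 0.04], "hand": 1},
    {"angular": [0, 0, 0], "delta_pos": [-0.2, 0.38, 0.05], "hand": 1},
    {"angular": [0, 0, 0], "delta_pos": [-0.23, 0.435, 0.06], "hand": 1},
  ],
)

```text
clock: 1.1
tool_pos: [0.5151, 0.2352, 0.1642]
tcp_rot: [-2.525, -1.868, 0.001]
wrist_force: [1.0, -0.4, -0.1]
opening: 0.995
```

```bash
python3 - <<'E'
from h import *
go([619.5,137.6,110],73.5)
E
```

```text
t 1.1 pos [515.1 235.2 164.2] yaw 73.0 op 87.6 F [ 1.  -0.4 -0.1] j6 -0.91
 delta [-0.0628  0.1284  0.0542]  ang [-0.0004  0.0001 -0.0089]  toyaw 73.5
```

move_arm(
  steps=[
    {"angular": [0, 0, -0.009], "delta_pos": [-0.02, 0.04, 0.01], "hand": 1},
    {"angular": [0, 0, -0.009], "delta_pos": [-0.04, 0.08, 0.025], "hand": 1},
    {"angular": [0, 0, -0.009], "delta_pos": [-0.052, 0.108, 0.04], "hand": 1},
    {"angular": [0, 0, -0.009], "delta_pos": [-0.057, 0.117, 0.05], "hand": 1},
    {"angular": [0, 0, -0.009], "delta_pos": [-0.057, 0.117, 0.052], "hand": 1},
    {"angular": [0, 0, -0.009], "delta_pos": [-0.057, 0.117, 0.052], "hand": 1},
    {"angular": [0, 0, -0.009], "delta_pos": [-0.057, 0.117, 0.052], "hand": 1},
    {"angular": [0, 0, -0.009], "delta_pos": [-0.057, 0.117, 0.052], "hand": 1},
  ],
)

```text
clock: 2.1
tool_pos: [0.6093, 0.1489, 0.1138]
tcp_rot: [2.516, 1.881, 0.002]
wrist_force: [0.1, 0.2, 0.2]
opening: 0.995
```

```bash
python3 - <<'E'
from h import *
go([619.5,137.6,48],73.5)
for n in("side","top"):
    c=get_image(n); save(c,n+"1.png")
    import pickle; pickle.dump(c,open(n+"1.pkl","wb"))
E
```

```text
t 2.1 pos [609.3 148.9 113.8] yaw 73.6 op 87.6 F [0.1 0.2 0.2] j6 -1.1
 delta [-0.008   0.0129  0.0658]  ang [ 0.0011 -0.0006  0.0012]  toyaw 73.5
```

View pics/side1.png

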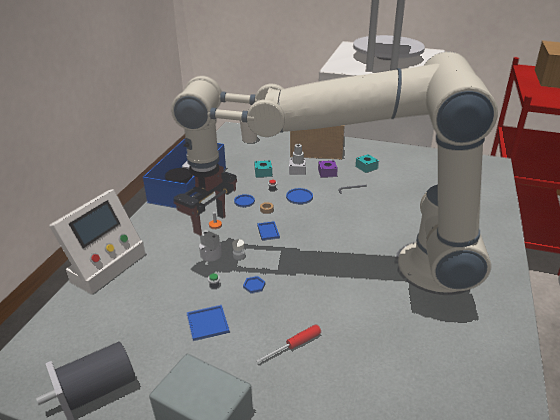

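move_arm(
  steps=[
    {"angular": [0, 0, 0], "delta_pos": [-0.004, 0.0065, 0], "hand": 1},
    {"angular": [0, 0, 0], "delta_pos": [-0.008, 0.013, 0.0], "hand": 1},
    {"angular": [0, 0, 0], "delta_pos": [-0.008, 0.013, 0.015], "hand": 1},
    {"angular": [0, 0, 0], "delta_pos": [-0.008, 0.013, 0.035], "hand": 1},
    {"angular": [0, 0, 0], "delta_pos": [-0.008, 0.013, 0.055], "hand": 1},
    {"angular": [0, 0, 0], "delta_pos": [-0.008, 0.013, 0.064], "hand": 1},
    {"angular": [0, 0, 0], "delta_pos": [-0.008, 0.013, 0.064], "hand": 1},
    {"angular": [0, 0, 0], "delta_pos": [-0.008, 0.013, 0.064], "hand": 1},
  ],
)

```text
clock: 3.2
tool_pos: [0.62, 0.1369, 0.0498]
tcp_rot: [2.516, 1.88, 0.002]
wrist_force: [0.8, 0.2, 0.8]
opening: 1.0
```

```bash
python3 - <<'E'
from h import *
go([619.5,137.6,48],73.5)
import pickle
s=pickle.load(open("side1.pkl","rb"));sm=cv2.cvtColor(s["img"],cv2.COLOR_RGB2BGR)
a=cv2.resize(sm[130:180,275:325],None,fx=10,fy=10,interpolation=cv2.INTER_CUBIC); cv2.imwrite("pics/z2.png",a)
E
```

```text
t 3.2 pos [620.  136.9  49.8] yaw 73.5 op 88.0 F [0.8 0.2 0.8] j6 -1.12
 delta [ 0.0005 -0.0007  0.0018]  ang [ 0.0012 -0.0006  0.0003]  toyaw 73.5
```

View pics/z2.png

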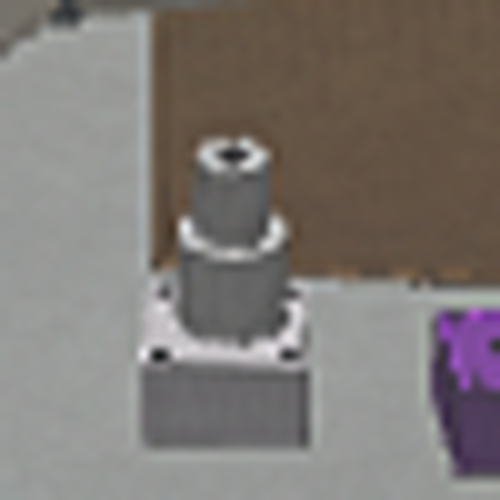

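move_arm(
  steps=[
    {"angular": [0, 0, 0], "delta_pos": [0, 0, 0.001], "hand": 0.5},
    {"angular": [0, 0, 0], "delta_pos": [0, 0, 0.001], "hand": 0.35},
    {"angular": [0, 0, 0], "delta_pos": [0, 0, 0.001], "hand": 0.25},
    {"angular": [0, 0, 0], "delta_pos": [0, 0, 0.001], "hand": 0.2},
    {"angular": [0, 0, 0], "delta_pos": [0, 0, 0.001], "hand": 0.1},
    {"angular": [0, 0, 0], "delta_pos": [0, 0, 0.001], "hand": 0.1},
    {"angular": [0, 0, 0], "delta_pos": [0, 0, 0.001], "hand": 0.1},
    {"angular": [0, 0, 0], "delta_pos": [0, 0, 0.001], "hand": 0.1},
  ],
)

```text
clock: 4.2
tool_pos: [0.6196, 0.1369, 0.0479]
tcp_rot: [-2.517, -1.88, -0.0]
wrist_force: [0.1, -0.0, 0.1]
opening: 0.294
```

```bash
python3 - <<'E'
from h import *
go([498.5,-14.8,120],29.8)
E
```

```text
t 4.2 pos [619.6 136.9  47.9] yaw 73.5 op 25.8 F [ 0.1 -0.   0.1] j6 -1.12
 delta [-0.1798 -0.073  -0.0721]  ang [-1.00e-04 -3.00e-04  7.63e-01]  toyaw 29.8
```

move_arm(
  steps=[
    {"angular": [0, 0, 0], "delta_pos": [0, 0, -0.015], "hand": 0.1},
    {"angular": [0, 0, 0], "delta_pos": [0, 0, -0.045], "hand": 0.1},
    {"angular": [0, 0, 0.1], "delta_pos": [-0.01, -0.005, -0.07], "hand": 0.1},
    {"angular": [0, 0, 0.25], "delta_pos": [-0.05, -0.02, -0.072], "hand": 0.1},
    {"angular": [0, 0, 0.4], "delta_pos": [-0.09, -0.037, -0.072], "hand": 0.1},
    {"angular": [0, 0, 0.55], "delta_pos": [-0.13, -0.053, -0.072], "hand": 0.1},
    {"angular": [0, 0, 0.7], "delta_pos": [-0.165, -0.067, -0.072], "hand": 0.1},
    {"angular": [0, 0, 0.763], "delta_pos": [-0.18, -0.073, -0.072], "hand": 0.1},
  ],
)

```text
clock: 5.2
tool_pos: [0.4976, -0.0164, 0.1208]
tcp_rot: [3.037, 0.802, 0.001]
wrist_force: [-0.1, 0.4, -2.6]
opening: 0.292
```

```bash
python3 - <<'E'
from h import *
go([498.5,-14.2,16],29.8)
E
```

```text
t 5.2 pos [497.6 -16.4 120.8] yaw 29.6 op 25.7 F [-0.1  0.4 -2.6] j6 -0.62
 delta [ 0.0018 -0.0015  0.1048]  ang [ 0.0008 -0.0006 -0.0039]  toyaw 29.8
```

move_arm(
  steps=[
    {"angular": [0, 0, -0.004], "delta_pos": [0.002, -0.0015, 0.03], "hand": 0.1},
    {"angular": [0, 0, -0.004], "delta_pos": [0.002, -0.0015, 0.06], "hand": 0.1},
    {"angular": [0, 0, -0.004], "delta_pos": [0.002, -0.0015, 0.085], "hand": 0.1},
    {"angular": [0, 0, -0.004], "delta_pos": [0.002, -0.0015, 0.097], "hand": 0.1},
    {"angular": [0, 0, -0.004], "delta_pos": [0.002, -0.0015, 0.102], "hand": 0.1},
    {"angular": [0, 0, -0.004], "delta_pos": [0.002, -0.0015, 0.105], "hand": 0.1},
    {"angular": [0, 0, -0.004], "delta_pos": [0.002, -0.0015, 0.1055], "hand": 0.1},
    {"angular": [0, 0, -0.004], "delta_pos": [0.002, -0.0015, 0.1055], "hand": 0.1},
  ],
)

```text
clock: 6.2
tool_pos: [0.4999, -0.0128, 0.0151]
tcp_rot: [3.034, 0.814, 0.002]
wrist_force: [0.2, -0.1, -2.0]
opening: 0.296
```

```bash
python3 - <<'E'
from h import *
go([498.5,-14.2,15],29.8)
im=[]
for n,(x,y) in(("top",(230,165)),("side",(230,190))):
    c=get_image(n); im.append(cv2.resize(cv2.cvtColor(c["img"],cv2.COLOR_RGB2BGR)[y:y+75,x:x+75],(400,400),interpolation=cv2.INTER_CUBIC))
cv2.imwrite("pics/p1.png",np.hstack(im))
E
```

```text
t 6.2 pos [499.9 -12.8  15.1] yaw 30.0 op 26.0 F [ 0.2 -0.1 -2. ] j6 -0.62
 delta [-0.0019  0.0005  0.0001]  ang [ 0.0007 -0.001   0.0039]  toyaw 29.8
```

View pics/p1.png

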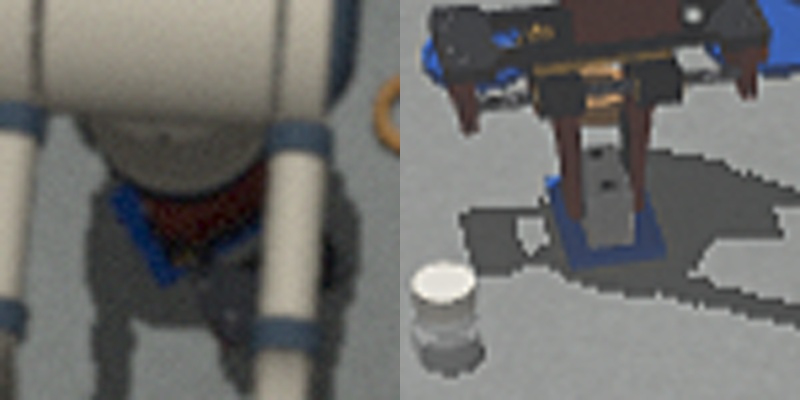

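move_arm(
  steps=[
    {"angular": [0, 0, 0], "delta_pos": [0, 0, 0.001], "hand": 0.1},
    {"angular": [0, 0, 0], "delta_pos": [0, 0, 0.001], "hand": 0.35},
    {"angular": [0, 0, 0], "delta_pos": [0, 0, 0.001], "hand": 0.5},
    {"angular": [0, 0, 0], "delta_pos": [0, 0, 0.001], "hand": 0.6},
    {"angular": [0, 0, 0], "delta_pos": [0, 0, -0.03], "hand": 0.6},
    {"angular": [0, 0, 0], "delta_pos": [0, 0, -0.08], "hand": 0.6},
    {"angular": [0, 0, 0], "delta_pos": [0, 0, -0.13], "hand": 0.6},
    {"angular": [0, 0, 0], "delta_pos": [0, 0, -0.16], "hand": 0.6},
  ],
)

```text
clock: 7.3
tool_pos: [0.5002, -0.0129, 0.1776]
tcp_rot: [3.033, 0.813, 0.005]
wrist_force: [0.1, 0.3, -0.2]
opening: 0.598
```

```bash
python3 - <<'E'
from h import *
go([498.5,-14.2,15],29.8)
import pickle
s=pickle.load(open("side1.pkl","rb"))
# crop z2: x10 at 275,130
q=lambda x,y:(x/10+275-.45,y/10+130-.45)
print("hexbore",onplane(s,[q(232,155)],.102)*1000)
# hex top ellipse extents, collar top centre (z .072)
print("collar top",onplane(s,[q(232,232)],.072)*1000)
P=onplane(s,[q(158,355),q(290,353)],.036)*1000; print("sq near holes",P.round(1))
c=get_image("top"); im=cv2.cvtColor(c["img"],cv2.COLOR_RGB2BGR);save(c,"top2.png");pickle.dump(c,open("top2.pkl","wb"))
cv2.imwrite("pics/z3.png",np.hstack([cv2.resize(im[165:215,390:440],(400,400),interpolation=cv2.INTER_LANCZOS4),cv2.resize(im[130:180,185:235],(400,400),interpolation=cv2.INTER_LANCZOS4)]))
E
```

```text
t 7.3 pos [500.2 -12.9 177.6] yaw 30.0 op 52.6 F [ 0.1  0.3 -0.2] j6 -0.62
 delta [-0.0026 -0.      0.1626]  ang [ 0.0021 -0.003   0.0039]  toyaw 29.8
hexbore [[ 518.21718149 -412.13270011  102.        ]]
collar top [[ 517.41715444 -410.64399874   72.        ]]
sq near holes [[ 535.3 -377.6   36. ]
 [ 490.2 -392.7   36. ]]
```

View pics/z3.png

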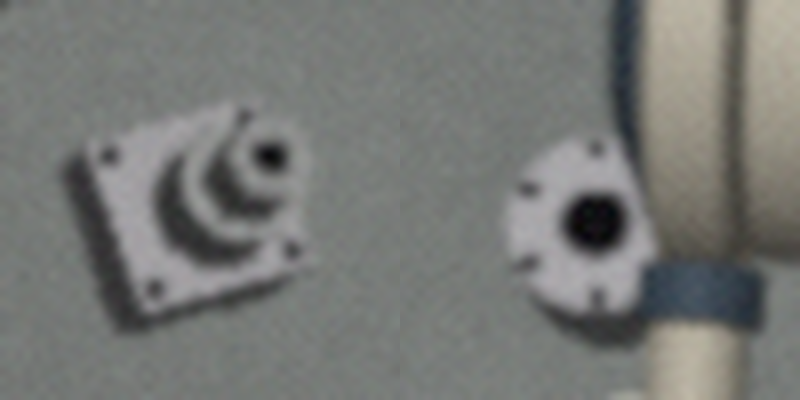

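View pics/top2.png

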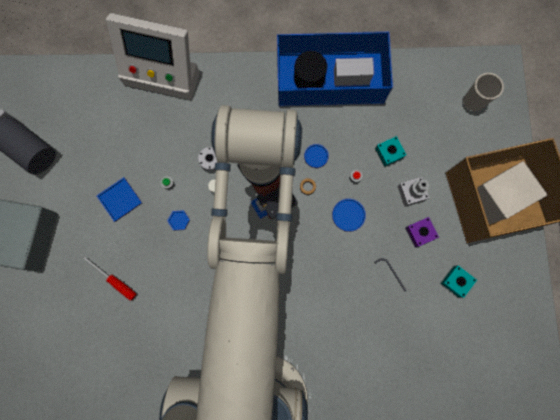

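```bash
python3 - <<'E'
from h import *
import pickle
s=pickle.load(open("side1.pkl","rb"))
g=cv2.cvtColor(s["img"],cv2.COLOR_RGB2GRAY)
print(g[141:158,290:306])
print(onplane(s,[[298,146],[299,146]],.102)*1000)
c=pickle.load(open("top0.pkl","rb")); 
# box top-left edge
print(onplane(c,[[447,185],[467,242]],.10)*1000, onplane(c,[[447,185],[467,242]],0)*1000)
go([518.3,-409.8,150],-12)
go([518.3,-409.8,150],48)
E
```

```text
[[ 98  82  89  89  89  88  87  87  86  85  85  87  83  89  88  87]
 [ 97  82  88  86  86  85  81  81  81  81  82  86  88  88  89  87]
 [ 97  82  88  86  82  88  93  95  84 103  87  81  87  89  88  88]
 [ 96  80  88  85  82 150 172 165 117 200 147  92  82  88  88  87]
 [ 96  81  88  86 107 203 157  51  39  75 208 168  80  88  87  88]
 [ 99  82  87  84  83 136 200 153 106 201 195 110  80  85  88  88]
 [ 98  81  88  89  88  82 115 112 115  91  92  88  85  87  86  89]
 [100  75  89  87  91  89  98  93  93  98  96  90  86  86  87  87]
 [ 98  74  88  86  93  93  99  95  98 102  98  90  84  86  85  85]
 [ 98  74  86  83  91  99  99  97 101 100  97  87  86  80  83  84]
 [ 98  73  82 112  96  95  99  98 101  97  93  82 131  88  83  84]
 [ 98  73  78 223 120  91  98  99 100  94  89  79 218 131  80  86]
 [100  71  75 204 154 105  95  95  93  89  82 107 209 140  79  83]
 [ 98  72  80 146 197 171 127 107 111 103  95 204 179  78  82  84]
 [ 92  74  87  83  90 122 161 173 197 166 146 110  89  84  84  86]
 [ 76 104 105  87 100  99  96  94  94  93  93  94  95  87  81  85]
 [148 143 130  88 103 103  98 103 100  99  99  99  95  86 102  96]]
[[ 515.29267794 -405.05285487  102.        ]
 [ 511.87753129 -406.07854635  102.        ]]
[[ 515.85641993 -466.44460242  100.        ]
 [ 372.35580814 -502.01245384  100.        ]] [[ 539.4750231  -504.83536912    0.        ]
 [ 382.98452584 -543.62287452    0.        ]]
t 7.35 pos [501.2 -13.  181.3] yaw 30.0 op 52.6 F [ 0.2 -1.   2.7] j6 -0.62
 delta [-0.184   0.352   0.0318]  ang [ 0.0022 -0.0086  0.7334]  toyaw -12
t 7.35 pos [501.2 -13.  181.3] yaw 30.0 op 52.6 F [ 0.2 -1.   2.7] j6 -0.62
 delta [-0.184   0.352   0.0318]  ang [ 0.0061 -0.0062 -0.3138]  toyaw 48
```

```bash
python3 - <<'E'
from h import *
import pickle
s=pickle.load(open("side1.pkl","rb"));c=pickle.load(open("top0.pkl","rb"))
sm=cv2.cvtColor(s["img"],cv2.COLOR_RGB2BGR);im=cv2.cvtColor(c["img"],cv2.COLOR_RGB2BGR)
cv2.imwrite("pics/z4.png",np.hstack([cv2.resize(sm[90:190,270:370],(400,400),interpolation=cv2.INTER_CUBIC),cv2.resize(im[130:250,440:560],(400,400),interpolation=cv2.INTER_CUBIC)]))
for z in (0,.05,.08,.1,.12): print(z,onplane(s,[[290,158],[345,158],[290,104],[344,104]],z).round(3)[:,:2].tolist(), onplane(c,[[447,185],[467,242]],z).round(3)[:,:2].tolist())
E
```

```text
0 [[0.571, -0.495], [0.369, -0.556], [0.729, -1.028], [0.481, -1.103]] [[0.539, -0.505], [0.383, -0.544]]
0.05 [[0.544, -0.404], [0.353, -0.462], [0.694, -0.907], [0.459, -0.977]] [[0.528, -0.486], [0.378, -0.523]]
0.08 [[0.528, -0.349], [0.344, -0.405], [0.672, -0.834], [0.446, -0.902]] [[0.521, -0.474], [0.374, -0.51]]
0.1 [[0.518, -0.313], [0.338, -0.367], [0.658, -0.786], [0.438, -0.852]] [[0.516, -0.466], [0.372, -0.502]]
0.12 [[0.507, -0.276], [0.331, -0.329], [0.644, -0.737], [0.429, -0.802]] [[0.511, -0.459], [0.37, -0.494]]
```

View pics/z4.png

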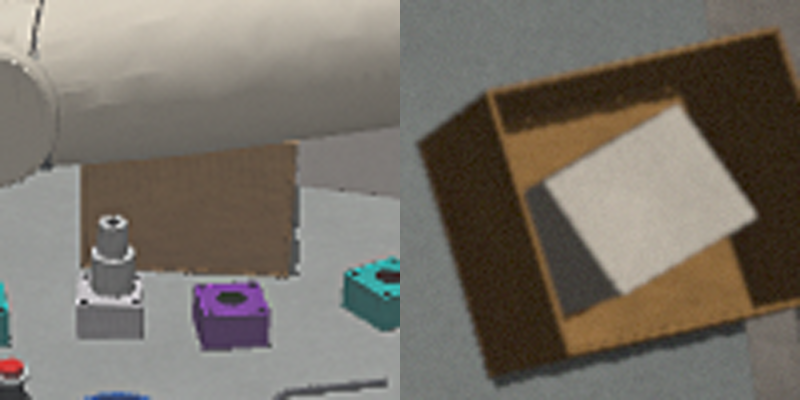

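move_arm(
  steps=[
    {"angular": [0, 0, 0.1], "delta_pos": [-0.015, 0.03, 0], "hand": 0.6},
    {"angular": [0, 0, 0.25], "delta_pos": [-0.042, 0.08, 0], "hand": 0.6},
    {"angular": [0, 0, 0.4], "delta_pos": [-0.07, 0.135, 0], "hand": 0.6},
    {"angular": [0, 0, 0.55], "delta_pos": [-0.098, 0.188, 0], "hand": 0.6},
    {"angular": [0, 0, 0.7], "delta_pos": [-0.126, 0.241, 0.01], "hand": 0.6},
    {"angular": [0, 0, 0.733], "delta_pos": [-0.152, 0.292, 0.02], "hand": 0.6},
    {"angular": [0, 0, 0.733], "delta_pos": [-0.175, 0.335, 0.03], "hand": 0.6},
    {"angular": [0, 0, 0.733], "delta_pos": [-0.184, 0.352, 0.032], "hand": 0.6},
  ],
)

```text
clock: 8.35
tool_pos: [0.5151, -0.4116, 0.1397]
tcp_rot: [-3.122, 0.331, 0.005]
wrist_force: [-0.8, 1.1, -0.2]
opening: 0.596
```

```bash
python3 - <<'E'
from h import *
go([518.3,-409.8,84],-12)
E
```

```text
t 8.35 pos [ 515.1 -411.6  139.7] yaw -12.1 op 52.4 F [-0.8  1.1 -0.2] j6 -0.51
 delta [ 0.0029 -0.0024  0.0556]  ang [-0.0015  0.0032 -0.0021]  toyaw -12
```

move_arm(
  steps=[
    {"angular": [0, 0, 0], "delta_pos": [0.003, -0.0025, 0], "hand": 0.6},
    {"angular": [0, 0, 0], "delta_pos": [0.003, -0.0025, 0.0], "hand": 0.6},
    {"angular": [0, 0, 0], "delta_pos": [0.003, -0.0025, 0.02], "hand": 0.6},
    {"angular": [0, 0, 0], "delta_pos": [0.003, -0.0025, 0.04], "hand": 0.6},
    {"angular": [0, 0, 0], "delta_pos": [0.003, -0.0025, 0.052], "hand": 0.6},
    {"angular": [0, 0, 0], "delta_pos": [0.003, -0.0025, 0.055], "hand": 0.6},
    {"angular": [0, 0, 0], "delta_pos": [0.003, -0.0025, 0.0555], "hand": 0.6},
    {"angular": [0, 0, 0], "delta_pos": [0.003, -0.0025, 0.0555], "hand": 0.6},
  ],
)

```text
clock: 9.35
tool_pos: [0.52, -0.4081, 0.0878]
tcp_rot: [3.124, -0.328, 0.002]
wrist_force: [0.4, 0.0, -0.1]
opening: 0.599
```

```bash
python3 - <<'E'
from h import *
go([518.3,-409.8,84],-12)
c=get_image("side"); im=[cv2.resize(cv2.cvtColor(c["img"],cv2.COLOR_RGB2BGR)[110:180,265:335],(400,400),interpolation=cv2.INTER_CUBIC)]
c=get_image("top"); im+=[cv2.resize(cv2.cvtColor(c["img"],cv2.COLOR_RGB2BGR)[145:215,385:455],(400,400),interpolation=cv2.INTER_CUBIC)]
cv2.imwrite("pics/p2.png",np.hstack(im))
E
```

```text
t 9.35 pos [ 520.  -408.1   87.8] yaw -12.0 op 52.7 F [ 0.4  0.  -0.1] j6 -0.51
 delta [-0.0013  0.002   0.0038]  ang [ 0.0006 -0.0012  0.0003]  toyaw -12
```

View pics/p2.png

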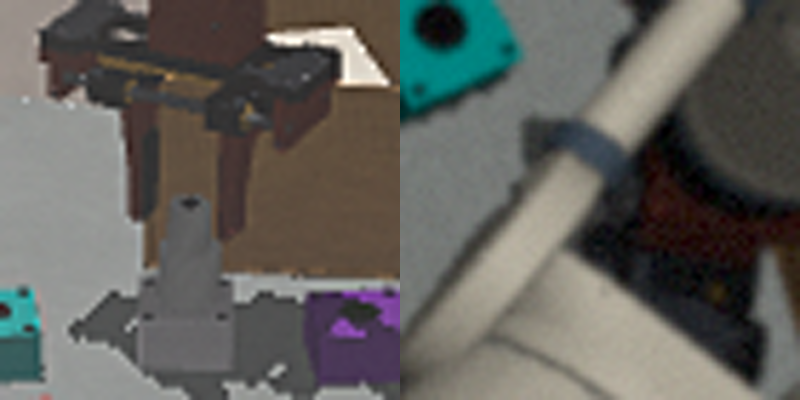

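move_arm(
  steps=[
    {"angular": [0, 0, 0], "delta_pos": [-0.0015, 0.002, 0.002], "hand": 0.6},
    {"angular": [0, 0, 0], "delta_pos": [-0.0015, 0.002, 0.004], "hand": 0.6},
    {"angular": [0, 0, 0], "delta_pos": [-0.0015, 0.002, 0.004], "hand": 0.4},
    {"angular": [0, 0, 0], "delta_pos": [-0.0015, 0.002, 0.004], "hand": 0.32},
    {"angular": [0, 0, 0], "delta_pos": [-0.0015, 0.002, 0.004], "hand": 0.26},
    {"angular": [0, 0, 0], "delta_pos": [-0.0015, 0.002, 0.004], "hand": 0.1},
    {"angular": [0, 0, 0], "delta_pos": [-0.0015, 0.002, 0.004], "hand": 0.1},
    {"angular": [0, 0, 0], "delta_pos": [-0.0015, 0.002, 0.004], "hand": 0.1},
  ],
)

```text
clock: 10.45
tool_pos: [0.5179, -0.4095, 0.083]
tcp_rot: [3.124, -0.328, 0.0]
wrist_force: [0.1, -0.1, 0.7]
opening: 0.275
```

```bash
python3 - <<'E'
from h import *
go([518.3,-409.8,84],-12)
c=get_image("side"); im=[cv2.resize(cv2.cvtColor(c["img"],cv2.COLOR_RGB2BGR)[110:180,265:335],(400,400),interpolation=cv2.INTER_CUBIC)]
cv2.imwrite("pics/p3.png",np.hstack(im))
E
```

```text
t 10.45 pos [ 517.9 -409.5   83. ] yaw -12.0 op 24.2 F [ 0.1 -0.1  0.7] j6 -0.51
 delta [ 0.0005  0.0003 -0.001 ]  ang [ 0.0001 -0.0002  0.0005]  toyaw -12
```

View pics/p3.png

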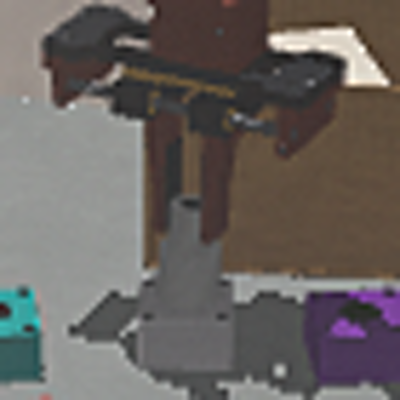

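```bash
python3 - <<'E'
from h import *
go([456.5,224.3,130],48)
E
```

```text
t 10.5 pos [ 517.9 -409.5   83. ] yaw -12.0 op 24.2 F [-0.1 -0.1 -0. ] j6 -0.51
 delta [-0.1916 -0.6072 -0.0471]  ang [ 2.0000e-04 -1.0000e-04 -1.0468e+00]  toyaw 48
```

Lift then halfway.

move_arm(
  steps=[
    {"angular": [0, 0, 0], "delta_pos": [0, 0, -0.015], "hand": 0.1},
    {"angular": [0, 0, 0], "delta_pos": [0, 0, -0.045], "hand": 0.1},
    {"angular": [0, 0, -0.05], "delta_pos": [-0.005, -0.015, -0.055], "hand": 0.1},
    {"angular": [0, 0, -0.15], "delta_pos": [-0.019, -0.06, -0.06], "hand": 0.1},
    {"angular": [0, 0, -0.25], "delta_pos": [-0.035, -0.11, -0.06], "hand": 0.1},
    {"angular": [0, 0, -0.35], "delta_pos": [-0.052, -0.165, -0.06], "hand": 0.1},
    {"angular": [0, 0, -0.45], "delta_pos": [-0.07, -0.22, -0.06], "hand": 0.1},
    {"angular": [0, 0, -0.55], "delta_pos": [-0.087, -0.275, -0.06], "hand": 0.1},
  ],
)

```text
clock: 11.5
tool_pos: [0.4888, -0.1198, 0.1429]
tcp_rot: [-3.094, -0.541, -0.001]
wrist_force: [0.5, -0.2, -0.8]
opening: 0.274
```

```bash
python3 - <<'E'
from h import *
go([456.5,224.3,120],48)
E
```

```text
t 11.5 pos [ 488.8 -119.8  142.9] yaw 19.9 op 24.1 F [ 0.5 -0.2 -0.8] j6 -0.65
 delta [ 0.0864 -0.3346  0.023 ]  ang [-1.000e-04 -5.000e-04 -4.913e-01]  toyaw 48
```

move_arm(
  steps=[
    {"angular": [0, 0, -0.08], "delta_pos": [0.013, -0.051, 0], "hand": 0.1},
    {"angular": [0, 0, -0.16], "delta_pos": [0.027, -0.106, 0], "hand": 0.1},
    {"angular": [0, 0, -0.24], "delta_pos": [0.041, -0.16, 0], "hand": 0.1},
    {"angular": [0, 0, -0.32], "delta_pos": [0.055, -0.214, 0], "hand": 0.1},
    {"angular": [0, 0, -0.4], "delta_pos": [0.069, -0.268, 0.005], "hand": 0.1},
    {"angular": [0, 0, -0.46], "delta_pos": [0.08, -0.31, 0.015], "hand": 0.1},
    {"angular": [0, 0, -0.49], "delta_pos": [0.085, -0.33, 0.02], "hand": 0.1},
    {"angular": [0, 0, -0.49], "delta_pos": [0.0865, -0.3345, 0.023], "hand": 0.1},
  ],
)

```text
clock: 12.5
tool_pos: [0.4582, 0.2231, 0.1194]
tcp_rot: [-2.872, -1.273, 0.001]
wrist_force: [-0.2, -1.2, -1.0]
opening: 0.275
```

```bash
python3 - <<'E'
from h import *
go([456.5,224.3,14.5],48)
E
```

```text
t 12.5 pos [458.2 223.1 119.4] yaw 47.8 op 24.2 F [-0.2 -1.2 -1. ] j6 -0.45
 delta [-0.0002 -0.002   0.1049]  ang [-0.0005  0.0006 -0.003 ]  toyaw 48
```

move_arm(
  steps=[
    {"angular": [0, 0, 0], "delta_pos": [0, -0.001, 0.03], "hand": 0.1},
    {"angular": [0, 0, 0], "delta_pos": [0, -0.001, 0.06], "hand": 0.1},
    {"angular": [0, 0, 0], "delta_pos": [0, -0.001, 0.085], "hand": 0.1},
    {"angular": [0, 0, 0], "delta_pos": [0, -0.001, 0.096], "hand": 0.1},
    {"angular": [0, 0, 0], "delta_pos": [0, -0.001, 0.101], "hand": 0.1},
    {"angular": [0, 0, 0], "delta_pos": [0, -0.001, 0.1035], "hand": 0.1},
    {"angular": [0, 0, 0], "delta_pos": [0, -0.001, 0.1045], "hand": 0.1},
    {"angular": [0, 0, 0], "delta_pos": [0, -0.001, 0.1045], "hand": 0.1},
  ],
)

```text
clock: 13.5
tool_pos: [0.459, 0.2226, 0.016]
tcp_rot: [2.874, 1.268, 0.001]
wrist_force: [-0.4, 0.2, -1.2]
opening: 0.276
```

```bash
python3 - <<'E'
from h import *
go([456.5,224.3,14.5],48)
c=get_image("side"); im=[cv2.resize(cv2.cvtColor(c["img"],cv2.COLOR_RGB2BGR)[240:310,220:290],(400,400),interpolation=cv2.INTER_CUBIC)]
cv2.imwrite("pics/p4.png",np.hstack(im))
E
```

```text
t 13.5 pos [459.  222.6  16. ] yaw 47.6 op 24.3 F [-0.4  0.2 -1.2] j6 -0.45
 delta [-0.0004 -0.003   0.0015]  ang [ 0.0004 -0.0008 -0.0067]  toyaw 48
```

View pics/p4.png

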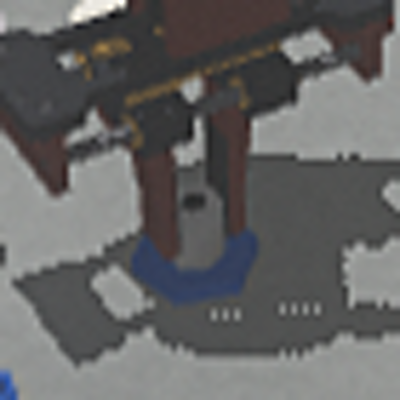

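move_arm(
  steps=[
    {"angular": [0, 0, 0], "delta_pos": [0, -0.003, 0.001], "hand": 0.1},
    {"angular": [0, 0, 0], "delta_pos": [0, -0.003, 0.0018], "hand": 0.1},
    {"angular": [0, 0, 0], "delta_pos": [0, -0.003, 0.0018], "hand": 0.35},
    {"angular": [0, 0, 0], "delta_pos": [0, -0.003, 0.0018], "hand": 0.5},
    {"angular": [0, 0, 0], "delta_pos": [0, -0.003, 0.0018], "hand": 0.6},
    {"angular": [0, 0, 0], "delta_pos": [0, -0.003, -0.03], "hand": 0.7},
    {"angular": [0, 0, 0], "delta_pos": [0, -0.003, -0.08], "hand": 0.7},
    {"angular": [0, 0, 0], "delta_pos": [0, -0.003, -0.12], "hand": 0.7},
  ],
)

```text
clock: 14.55
tool_pos: [0.4567, 0.2245, 0.1373]
tcp_rot: [2.874, 1.268, 0.002]
wrist_force: [-0.1, -0.6, -0.3]
opening: 0.7
```

```bash
python3 - <<'E'
from h import *
import pickle
s=get_image("side"); c=get_image("top"); pickle.dump((c,s),open("3.pkl","wb"))
S=cv2.cvtColor(s["img"],cv2.COLOR_RGB2BGR);T=cv2.cvtColor(c["img"],cv2.COLOR_RGB2BGR)
f=lambda i,x,y:cv2.resize(i[y:y+50,x:x+50],(390,390),interpolation=cv2.INTER_CUBIC)
cv2.imwrite("pics/p5.png",cv2.resize(np.vstack([np.hstack([f(S,230,255),f(S,275,130)]),np.hstack([f(T,390,165),f(T,185,130)])]),(600,600)))
go([518.3,-409.8,110],13.9+90)
go([518.3,-409.8,110],13.9)
E
```

```text
t 14.65 pos [458.8 225.4 141.3] yaw 47.6 op 61.9 F [ 0.1  1.6 -0.5] j6 -0.44
 delta [-0.4292  0.4721  0.0296]  ang [ 0.0079 -0.0059 -0.9825]  toyaw 103.9
t 14.65 pos [458.8 225.4 141.3] yaw 47.6 op 61.9 F [ 0.1  1.6 -0.5] j6 -0.44
 delta [-0.4292  0.4721  0.0296]  ang [ 0.0014 -0.0095  0.5883]  toyaw 13.9
```

View pics/p5.png

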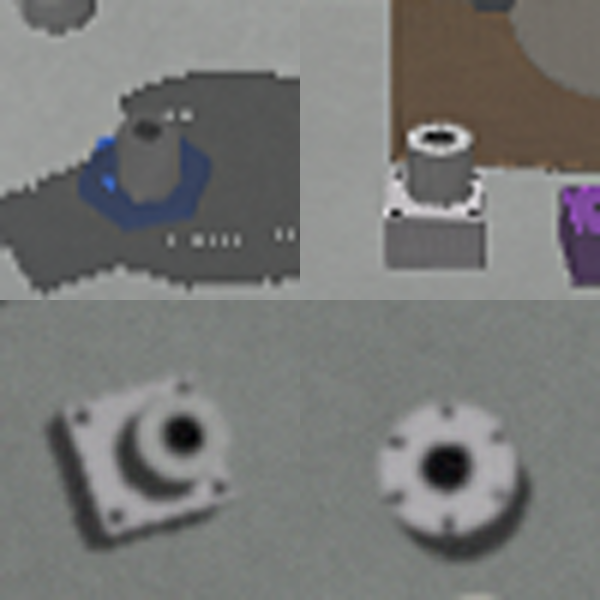

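```bash
python3 - <<'E'
from h import *
import pickle
c,s=pickle.load(open("3.pkl","rb"))
def blob(cc,x,y,w,h,th,z,n):
    g=cv2.cvtColor(cc["img"],cv2.COLOR_RGB2GRAY)[y:y+h,x:x+w].astype(float)
    g2=np.clip(th-g,0,None); yy,xx=np.mgrid[y:y+h,x:x+w]
    u=(g2*xx).sum()/g2.sum(); v=(g2*yy).sum()/g2.sum()
    print(n,round(u,2),round(v,2),(g2>0).sum(),(onplane(cc,[[u,v]],z)*1000).round(1))
blob(c,204,152,11,11,90,.036,"flange top")
blob(c,416,184,9,8,60,.072,"collar top")
g=cv2.cvtColor(s["img"],cv2.COLOR_RGB2GRAY)
print(g[150:157,292:304])
cv2.imwrite("pics/p6.png",cv2.resize(cv2.cvtColor(s["img"],cv2.COLOR_RGB2BGR)[200:280,180:260],(480,480),interpolation=cv2.INTER_CUBIC))
E
```

```text
flange top 208.95 157.37 49 [[620.5 138.9  36. ]]
collar top 420.17 186.98 23 [[ 518.8 -408.7   72. ]]
[[ 83  78  86 101  91 124 111 124 101  91  80  77]
 [ 78 104 146 199 196 199 148 197 194 173 120  83]
 [ 73 212 197 140  19  29  30  26  91 199 204 128]
 [ 70 197 196 111  77  63  65  59  84 198 198 136]
 [ 75 140 189 192 202 159 163 154 196 190 170  75]
 [ 81  80  85 116 152 165 189 156 136 105  85  83]
 [102  84  98  95  91  91  89  89  90  90  91  83]]
```

View pics/p6.png

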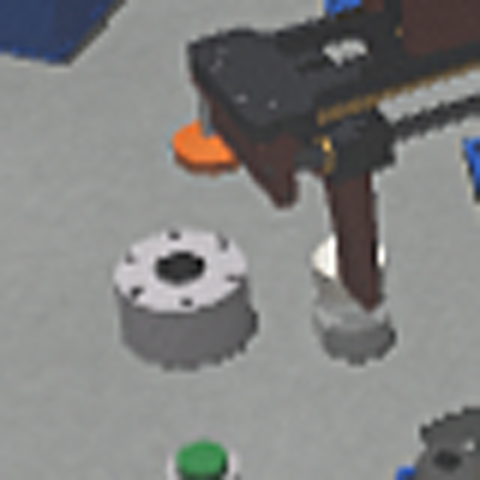

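```bash
python3 - <<'E'
from h import *
import pickle
c,s=pickle.load(open("3.pkl","rb"))
print(onplane(s,[[209.9,243.9]],.036)*1000)
go([620.3,138,60],70)
E
```

```text
[[621.25162288 134.22610376  36.        ]]
t 14.65 pos [458.8 225.4 141.3] yaw 47.6 op 61.9 F [ 0.1  1.6 -0.5] j6 -0.44
 delta [0.0437 0.1779 0.0824]  ang [ 0.0056 -0.0077 -0.3908]  toyaw 70
```

move_arm(
  steps=[
    {"angular": [0, 0, -0.06], "delta_pos": [0.008, 0.03, 0], "hand": 1},
    {"angular": [0, 0, -0.15], "delta_pos": [0.018, 0.075, 0], "hand": 1},
    {"angular": [0, 0, -0.25], "delta_pos": [0.03, 0.12, 0], "hand": 1},
    {"angular": [0, 0, -0.33], "delta_pos": [0.039, 0.16, 0.01], "hand": 1},
    {"angular": [0, 0, -0.39], "delta_pos": [0.043, 0.178, 0.03], "hand": 1},
    {"angular": [0, 0, -0.39], "delta_pos": [0.043, 0.178, 0.055], "hand": 1},
    {"angular": [0, 0, -0.39], "delta_pos": [0.043, 0.178, 0.07], "hand": 1},
    {"angular": [0, 0, -0.39], "delta_pos": [0.043, 0.178, 0.072], "hand": 1},
  ],
)

```text
clock: 15.65
tool_pos: [0.6158, 0.1362, 0.0615]
tcp_rot: [-2.573, -1.8, 0.005]
wrist_force: [0.3, 0.5, 0.4]
opening: 0.999
```

```bash
python3 - <<'E'
from h import *
go([620.5,137,12],70)
c=get_image("side"); im=[cv2.resize(cv2.cvtColor(c["img"],cv2.COLOR_RGB2BGR)[200:280,170:250],(480,480),interpolation=cv2.INTER_CUBIC)]
cv2.imwrite("pics/p7.png",np.hstack(im))
E
```

```text
t 15.65 pos [615.8 136.2  61.5] yaw 70.0 op 87.9 F [0.3 0.5 0.4] j6 -1.06
 delta [0.0024 0.0043 0.0494]  ang [-0.0028  0.0016 -0.0005]  toyaw 70
```

View pics/p7.png

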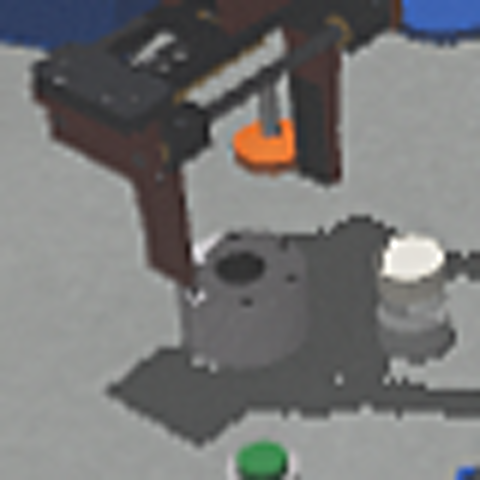

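move_arm(
  steps=[
    {"angular": [0, 0, 0], "delta_pos": [0.002, 0.004, 0], "hand": 1},
    {"angular": [0, 0, 0], "delta_pos": [0.002, 0.004, 0], "hand": 1},
    {"angular": [0, 0, 0], "delta_pos": [0.002, 0.004, 0.012], "hand": 1},
    {"angular": [0, 0, 0], "delta_pos": [0.002, 0.004, 0.027], "hand": 1},
    {"angular": [0, 0, 0], "delta_pos": [0.002, 0.004, 0.04], "hand": 1},
    {"angular": [0, 0, 0], "delta_pos": [0.002, 0.004, 0.047], "hand": 1},
    {"angular": [0, 0, 0], "delta_pos": [0.002, 0.004, 0.049], "hand": 1},
    {"angular": [0, 0, 0], "delta_pos": [0.002, 0.004, 0.049], "hand": 1},
  ],
)

```text
clock: 16.7
tool_pos: [0.6215, 0.1368, 0.0146]
tcp_rot: [2.574, 1.801, 0.0]
wrist_force: [-0.2, 1.1, 0.2]
opening: 1.003
```

```bash
python3 - <<'E'
from h import *
go([620.5,137,13],70)
E
```

```text
t 16.7 pos [621.5 136.8  14.6] yaw 70.0 op 88.3 F [-0.2  1.1  0.2] j6 -1.06
 delta [-0.0001 -0.001   0.0016]  ang [ 0.0003 -0.0002 -0.0008]  toyaw 70
```

move_arm(
  steps=[
    {"angular": [0, 0, 0], "delta_pos": [0, -0.001, 0.0015], "hand": 0.85},
    {"angular": [0, 0, 0], "delta_pos": [0, -0.001, 0.0015], "hand": 0.78},
    {"angular": [0, 0, 0], "delta_pos": [0, -0.001, 0.0015], "hand": 0.73},
    {"angular": [0, 0, 0], "delta_pos": [0, -0.001, 0.0015], "hand": 0.68},
    {"angular": [0, 0, 0], "delta_pos": [0, -0.001, 0.0015], "hand": 0.5},
    {"angular": [0, 0, 0], "delta_pos": [0, -0.001, 0.0015], "hand": 0.5},
    {"angular": [0, 0, 0], "delta_pos": [0, -0.001, 0.0015], "hand": 0.5},
    {"angular": [0, 0, 0], "delta_pos": [0, -0.001, 0.0015], "hand": 0.5},
  ],
)

```text
clock: 17.7
tool_pos: [0.6206, 0.1373, 0.0131]
tcp_rot: [2.574, 1.801, 0.001]
wrist_force: [0.4, 1.6, 1.9]
opening: 0.701
```

```bash
python3 - <<'E'
from h import *
go([464,-231,120],30)
E
```

```text
t 17.7 pos [620.6 137.3  13.1] yaw 70.0 op 61.7 F [0.4 1.6 1.9] j6 -1.06
 delta [-0.3996 -0.0209 -0.107 ]  ang [ 2.000e-04 -5.000e-04  6.975e-01]  toyaw 30
```

move_arm(
  steps=[
    {"angular": [0, 0, 0], "delta_pos": [0, 0, -0.015], "hand": 0.5},
    {"angular": [0, 0, 0], "delta_pos": [0, 0, -0.045], "hand": 0.5},
    {"angular": [0, 0, 0.05], "delta_pos": [-0.01, 0, -0.085], "hand": 0.5},
    {"angular": [0, 0, 0.15], "delta_pos": [-0.04, -0.002, -0.107], "hand": 0.5},
    {"angular": [0, 0, 0.25], "delta_pos": [-0.085, -0.004, -0.107], "hand": 0.5},
    {"angular": [0, 0, 0.35], "delta_pos": [-0.135, -0.007, -0.107], "hand": 0.5},
    {"angular": [0, 0, 0.45], "delta_pos": [-0.185, -0.01, -0.107], "hand": 0.5},
    {"angular": [0, 0, 0.55], "delta_pos": [-0.235, -0.012, -0.107], "hand": 0.5},
  ],
)

```text
clock: 18.7
tool_pos: [0.5275, -0.0811, 0.1204]
tcp_rot: [2.968, 1.029, -0.001]
wrist_force: [1.0, -0.3, -1.9]
opening: 0.7
```

```bash
python3 - <<'E'
from h import *
go([463,-231,110],30)
import pickle
for nm in ("side1.pkl",):
    cc=pickle.load(open(nm,"rb"))
    h=cv2.cvtColor(cc["img"],cv2.COLOR_RGB2HSV)
    m=cv2.inRange(h,(105,130,60),(125,255,255))
    n,l,st,ce=cv2.connectedComponentsWithStats(m)
    for i in range(1,n):
        if 60<st[i][4]<3000:
            cn=max(cv2.findContours((l==i).astype(np.uint8),0,2)[0],key=cv2.contourArea)
            P=onplane(cc,cn.reshape(-1,2),0.009)[:,:2]*1000
            r=cv2.minAreaRect(P.astype(np.float32)); print(ce[i].round(1),np.round(r[0],1),np.round(r[1],1),round(r[2],1))
E
```

```text
t 18.7 pos [527.5 -81.1 120.4] yaw 38.3 op 61.6 F [ 1.  -0.3 -1.9] j6 -0.88
 delta [-0.1435  0.0778  0.0105]  ang [0.0003 0.0004 0.1441]  toyaw 30
[169.2 179.8] [ 945. -205.] [185.   78.2] 2.0
[299.3 195.4] [ 461.  -229.9] [87.6 82.2] 16.9
[244. 200.] [ 629.7 -149.1] [64.  61.6] 16.9
[267.6 230.1] [498.2 -12.9] [53.8 82.6] 29.3
[253.7 283.8] [457.3 224.9] [51.  54.1] 3.8
[207.2 321.9] [518.1 385.1] [86.8 90.7] 35.4
```

move_arm(
  steps=[
    {"angular": [0, 0, 0.03], "delta_pos": [-0.03, 0.016, 0], "hand": 0.5},
    {"angular": [0, 0, 0.06], "delta_pos": [-0.065, 0.035, 0], "hand": 0.5},
    {"angular": [0, 0, 0.1], "delta_pos": [-0.1, 0.054, 0], "hand": 0.5},
    {"angular": [0, 0, 0.13], "delta_pos": [-0.128, 0.069, 0], "hand": 0.5},
    {"angular": [0, 0, 0.144], "delta_pos": [-0.141, 0.076, 0], "hand": 0.5},
    {"angular": [0, 0, 0.144], "delta_pos": [-0.144, 0.077, 0.015], "hand": 0.5},
    {"angular": [0, 0, 0.144], "delta_pos": [-0.144, 0.077, 0.035], "hand": 0.5},
    {"angular": [0, 0, 0.144], "delta_pos": [-0.144, 0.077, 0.05], "hand": 0.5},
  ],
)

```text
clock: 19.7
tool_pos: [0.4633, -0.228, 0.0673]
tcp_rot: [-3.03, -0.82, 0.003]
wrist_force: [-0.4, 0.4, -1.9]
opening: 0.699
```

```bash
python3 - <<'E'
from h import *
go([462,-231,16.5],30)
E
```

```text
t 19.7 pos [ 463.3 -228.    67.3] yaw 30.3 op 61.5 F [-0.4  0.4 -1.9] j6 -1.05
 delta [-0.0026  0.002   0.0508]  ang [-0.0026  0.0011  0.0048]  toyaw 30
```

move_arm(
  steps=[
    {"angular": [0, 0, 0], "delta_pos": [-0.0025, 0.002, 0.005], "hand": 0.5},
    {"angular": [0, 0, 0], "delta_pos": [-0.0025, 0.002, 0.015], "hand": 0.5},
    {"angular": [0, 0, 0], "delta_pos": [-0.0025, 0.002, 0.028], "hand": 0.5},
    {"angular": [0, 0, 0], "delta_pos": [-0.0025, 0.002, 0.038], "hand": 0.5},
    {"angular": [0, 0, 0], "delta_pos": [-0.0025, 0.002, 0.045], "hand": 0.5},
    {"angular": [0, 0, 0], "delta_pos": [-0.0025, 0.002, 0.049], "hand": 0.5},
    {"angular": [0, 0, 0], "delta_pos": [-0.0025, 0.002, 0.05], "hand": 0.5},
    {"angular": [0, 0, 0], "delta_pos": [-0.0025, 0.002, 0.05], "hand": 0.5},
  ],
)

```text
clock: 20.7
tool_pos: [0.4628, -0.2325, 0.0203]
tcp_rot: [3.033, 0.818, 0.001]
wrist_force: [-0.5, 0.5, -1.1]
opening: 0.699
```

```bash
python3 - <<'E'
from h import *
go([462,-231,16.2],30)
c=get_image("side"); im=[cv2.resize(cv2.cvtColor(c["img"],cv2.COLOR_RGB2BGR)[150:220,265:335],(480,480),interpolation=cv2.INTER_CUBIC)]
cv2.imwrite("pics/p8.png",np.hstack(im))
E
```

```text
t 20.7 pos [ 462.8 -232.5   20.3] yaw 30.2 op 61.5 F [-0.5  0.5 -1.1] j6 -1.06
 delta [ 0.0001 -0.0017  0.0041]  ang [ 0.0005 -0.0003  0.0034]  toyaw 30
```

View pics/p8.png

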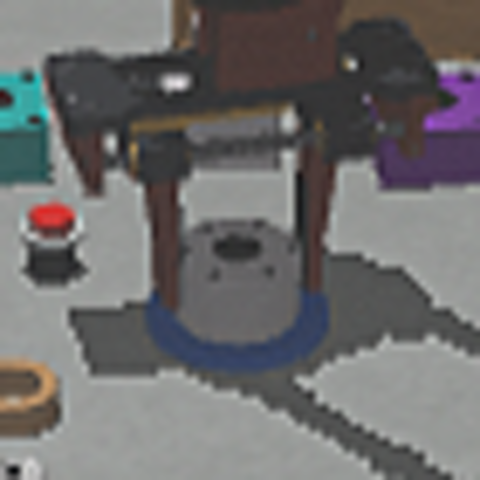

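move_arm(
  steps=[
    {"angular": [0, 0, 0], "delta_pos": [0, -0.001, 0.002], "hand": 0.5},
    {"angular": [0, 0, 0], "delta_pos": [0, -0.001, 0.003], "hand": 0.5},
    {"angular": [0, 0, 0], "delta_pos": [0, -0.001, 0.004], "hand": 0.5},
    {"angular": [0, 0, 0], "delta_pos": [0, -0.001, 0.0045], "hand": 0.5},
    {"angular": [0, 0, 0], "delta_pos": [0, -0.001, 0.0045], "hand": 0.5},
    {"angular": [0, 0, 0], "delta_pos": [0, -0.001, 0.0045], "hand": 0.5},
    {"angular": [0, 0, 0], "delta_pos": [0, -0.001, 0.0045], "hand": 0.5},
    {"angular": [0, 0, 0], "delta_pos": [0, -0.001, 0.0045], "hand": 0.5},
  ],
)

```text
clock: 21.75
tool_pos: [0.4621, -0.2316, 0.0161]
tcp_rot: [3.033, 0.818, 0.0]
wrist_force: [-3.6, 2.6, 5.6]
opening: 0.7
```

```bash
python3 - <<'E'
from h import *
go([462,-231,16.2],30)
E
```

```text
t 21.75 pos [ 462.1 -231.6   16.1] yaw 30.2 op 61.6 F [-3.6  2.6  5.6] j6 -1.06
 delta [ 0.0002 -0.0006 -0.0001]  ang [ 0.0003 -0.0001  0.0035]  toyaw 30
```

move_arm(
  steps=[
    {"angular": [0, 0, 0], "delta_pos": [0, 0, 0], "hand": 0.75},
    {"angular": [0, 0, 0], "delta_pos": [0, 0, 0], "hand": 0.85},
    {"angular": [0, 0, 0], "delta_pos": [0, 0, 0], "hand": 0.92},
    {"angular": [0, 0, 0], "delta_pos": [0, 0, 0], "hand": 0.92},
    {"angular": [0, 0, 0], "delta_pos": [0, 0, -0.02], "hand": 0.92},
    {"angular": [0, 0, 0], "delta_pos": [0, 0, -0.06], "hand": 0.92},
    {"angular": [0, 0, 0], "delta_pos": [0, 0, -0.1], "hand": 0.8},
    {"angular": [0, 0, 0], "delta_pos": [0, 0, -0.12], "hand": 0.7},
  ],
)

```text
clock: 22.75
tool_pos: [0.4628, -0.232, 0.1379]
tcp_rot: [3.031, 0.818, 0.004]
wrist_force: [0.7, 1.4, 0.7]
opening: 0.733
```

```bash
python3 - <<'E'
from h import *
go([518.3,-409.5,110],14)
E
```

```text
t 22.75 pos [ 462.8 -232.   137.9] yaw 30.2 op 64.5 F [0.7 1.4 0.7] j6 -1.06
 delta [-0.0414  0.1813  0.0284]  ang [ 0.0028 -0.0021  0.2827]  toyaw 14
```

move_arm(
  steps=[
    {"angular": [0, 0, 0.05], "delta_pos": [-0.008, 0.035, 0], "hand": 0.7},
    {"angular": [0, 0, 0.11], "delta_pos": [-0.019, 0.082, 0], "hand": 0.7},
    {"angular": [0, 0, 0.18], "delta_pos": [-0.03, 0.13, 0], "hand": 0.7},
    {"angular": [0, 0, 0.25], "delta_pos": [-0.038, 0.168, 0], "hand": 0.7},
    {"angular": [0, 0, 0.283], "delta_pos": [-0.041, 0.181, 0.01], "hand": 0.7},
    {"angular": [0, 0, 0.283], "delta_pos": [-0.0415, 0.1815, 0.025], "hand": 0.7},
    {"angular": [0, 0, 0.283], "delta_pos": [-0.0415, 0.1815, 0.035], "hand": 0.7},
    {"angular": [0, 0, 0.283], "delta_pos": [-0.0415, 0.1815, 0.035], "hand": 0.7},
  ],
)

```text
clock: 23.75
tool_pos: [0.5169, -0.4076, 0.0988]
tcp_rot: [-3.116, -0.384, 0.003]
wrist_force: [0.3, 0.8, 0.0]
opening: 0.699
```

```bash
python3 - <<'E'
from h import *
go([518.3,-409.5,49],14)
E
```

```text
t 23.75 pos [ 516.9 -407.6   98.8] yaw 14.1 op 61.5 F [0.3 0.8 0. ] j6 -0.96
 delta [0.001  0.0023 0.0498]  ang [-0.0024  0.0014  0.0011]  toyaw 14
```

move_arm(
  steps=[
    {"angular": [0, 0, 0], "delta_pos": [0.001, 0.002, 0], "hand": 0.7},
    {"angular": [0, 0, 0], "delta_pos": [0.001, 0.002, 0.008], "hand": 0.7},
    {"angular": [0, 0, 0], "delta_pos": [0.001, 0.002, 0.02], "hand": 0.7},
    {"angular": [0, 0, 0], "delta_pos": [0.001, 0.002, 0.034], "hand": 0.7},
    {"angular": [0, 0, 0], "delta_pos": [0.001, 0.002, 0.044], "hand": 0.7},
    {"angular": [0, 0, 0], "delta_pos": [0.001, 0.002, 0.048], "hand": 0.7},
    {"angular": [0, 0, 0], "delta_pos": [0.001, 0.002, 0.05], "hand": 0.7},
    {"angular": [0, 0, 0], "delta_pos": [0.001, 0.002, 0.05], "hand": 0.7},
  ],
)

```text
clock: 24.75
tool_pos: [0.5191, -0.4111, 0.0508]
tcp_rot: [3.118, 0.382, 0.001]
wrist_force: [-0.5, -0.7, -0.6]
opening: 0.697
```

```bash
python3 - <<'E'
from h import *
go([518.3,-409.5,49],14)
c=get_image("side"); im=[cv2.resize(cv2.cvtColor(c["img"],cv2.COLOR_RGB2BGR)[115:185,265:335],(480,480),interpolation=cv2.INTER_CUBIC)]
cv2.imwrite("pics/p9.png",np.hstack(im))
E
```

```text
t 24.75 pos [ 519.1 -411.1   50.8] yaw 14.0 op 61.3 F [-0.5 -0.7 -0.6] j6 -0.97
 delta [-0.0004 -0.0017  0.0018]  ang [ 0.0005 -0.0003 -0.0004]  toyaw 14
```

View pics/p9.png

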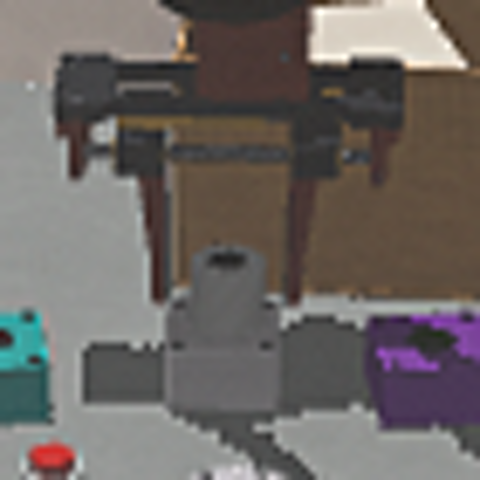

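move_arm(
  steps=[
    {"angular": [0, 0, 0], "delta_pos": [0, -0.0015, 0.0018], "hand": 0.6},
    {"angular": [0, 0, 0], "delta_pos": [0, -0.0015, 0.0018], "hand": 0.53},
    {"angular": [0, 0, 0], "delta_pos": [0, -0.0015, 0.0018], "hand": 0.48},
    {"angular": [0, 0, 0], "delta_pos": [0, -0.0015, 0.0018], "hand": 0.44},
    {"angular": [0, 0, 0], "delta_pos": [0, -0.0015, 0.0018], "hand": 0.3},
    {"angular": [0, 0, 0], "delta_pos": [0, -0.0015, 0.0018], "hand": 0.3},
    {"angular": [0, 0, 0], "delta_pos": [0, -0.0015, 0.0018], "hand": 0.3},
    {"angular": [0, 0, 0], "delta_pos": [0, -0.0015, 0.0018], "hand": 0.3},
  ],
)

```text
clock: 25.8
tool_pos: [0.5185, -0.4096, 0.0487]
tcp_rot: [3.118, 0.382, -0.0]
wrist_force: [-0.0, -0.5, 1.0]
opening: 0.439
```

```bash
python3 - <<'E'
from h import *
go([628.5,-150,100],30)
E
```

```text
t 25.8 pos [ 518.5 -409.6   48.7] yaw 14.0 op 38.6 F [-0.  -0.5  1. ] j6 -0.96
 delta [ 0.1694 -0.2253 -0.0513]  ang [ 0.000e+00  1.000e-04 -2.797e-01]  toyaw 30
```

```bash
python3 - <<'E'
from h import *
print(observe()["opening"]*88)
c=get_image("side"); im=[cv2.resize(cv2.cvtColor(c["img"],cv2.COLOR_RGB2BGR)[115:185,265:335],(480,480),interpolation=cv2.INTER_CUBIC)]
cv2.imwrite("pics/p10.png",np.hstack(im))
print(observe()["opening"]*88)
E
```

```text
38.62453503874022
38.40963209993537
```

View pics/p10.png

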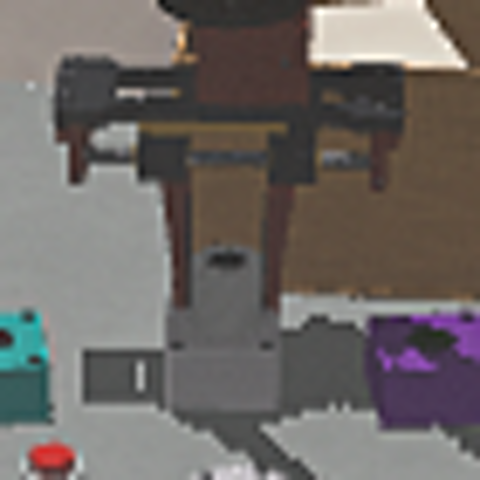

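move_arm(
  steps=[
    {"angular": [0, 0, 0], "delta_pos": [0, 0, 0], "hand": 0.3},
    {"angular": [0, 0, 0], "delta_pos": [0, 0, 0], "hand": 0.3},
    {"angular": [0, 0, 0], "delta_pos": [0, 0, -0.002], "hand": 0.3},
    {"angular": [0, 0, 0], "delta_pos": [0, 0, -0.004], "hand": 0.3},
    {"angular": [0, 0, 0], "delta_pos": [0, 0, -0.006], "hand": 0.3},
    {"angular": [0, 0, 0], "delta_pos": [0, 0, -0.008], "hand": 0.3},
    {"angular": [0, 0, 0], "delta_pos": [0, 0, -0.008], "hand": 0.3},
    {"angular": [0, 0, 0], "delta_pos": [0, 0, -0.008], "hand": 0.3},
  ],
)

```text
clock: 26.85
tool_pos: [0.5186, -0.4095, 0.0566]
tcp_rot: [-3.118, -0.382, -0.0]
wrist_force: [0.4, -0.1, -3.1]
opening: 0.441
```

```bash
python3 - <<'E'
from h import *
go([628.5,-150,100],30)
c=get_image("side"); im=[cv2.resize(cv2.cvtColor(c["img"],cv2.COLOR_RGB2BGR)[115:185,265:335],(480,480),interpolation=cv2.INTER_CUBIC)]
cv2.imwrite("pics/p11.png",np.hstack(im))
E
```

```text
t 26.85 pos [ 518.6 -409.5   56.6] yaw 14.0 op 38.8 F [ 0.4 -0.1 -3.1] j6 -0.96
 delta [ 0.1694 -0.2253 -0.0434]  ang [-0.     -0.     -0.2796]  toyaw 30
```

View pics/p11.png

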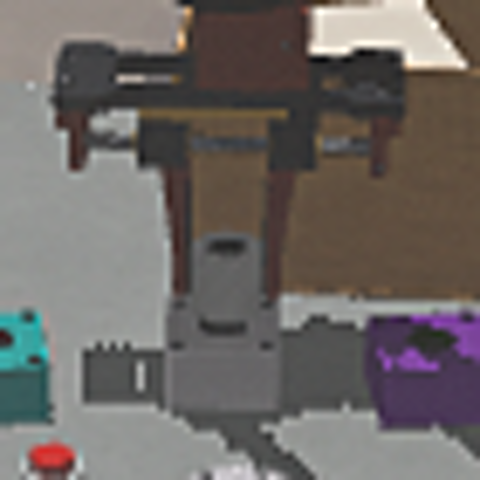

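move_arm(
  steps=[
    {"angular": [0, 0, 0], "delta_pos": [0, 0, -0.025], "hand": 0.3},
    {"angular": [0, 0, -0.02], "delta_pos": [0.01, -0.014, -0.045], "hand": 0.3},
    {"angular": [0, 0, -0.07], "delta_pos": [0.037, -0.05, -0.05], "hand": 0.3},
    {"angular": [0, 0, -0.12], "delta_pos": [0.07, -0.094, -0.05], "hand": 0.3},
    {"angular": [0, 0, -0.17], "delta_pos": [0.104, -0.138, -0.05], "hand": 0.3},
    {"angular": [0, 0, -0.22], "delta_pos": [0.137, -0.182, -0.05], "hand": 0.3},
    {"angular": [0, 0, -0.26], "delta_pos": [0.16, -0.213, -0.045], "hand": 0.3},
    {"angular": [0, 0, -0.28], "delta_pos": [0.1695, -0.2255, -0.043], "hand": 0.3},
  ],
)

```text
clock: 27.9
tool_pos: [0.6294, -0.1463, 0.1]
tcp_rot: [-3.032, -0.821, -0.001]
wrist_force: [0.4, -0.3, -3.9]
opening: 0.441
```

```bash
python3 - <<'E'
from h import *
go([628.5,-150,16],30)
E
```

```text
t 27.9 pos [ 629.4 -146.3  100. ] yaw 30.3 op 38.8 F [ 0.4 -0.3 -3.9] j6 -0.81
 delta [-0.0027  0.0028  0.084 ]  ang [-0.0002 -0.0008  0.0052]  toyaw 30
```

move_arm(
  steps=[
    {"angular": [0, 0, 0], "delta_pos": [-0.002, 0.0025, 0.01], "hand": 0.3},
    {"angular": [0, 0, 0], "delta_pos": [-0.002, 0.0025, 0.03], "hand": 0.3},
    {"angular": [0, 0, 0], "delta_pos": [-0.002, 0.0025, 0.05], "hand": 0.3},
    {"angular": [0, 0, 0], "delta_pos": [-0.002, 0.0025, 0.067], "hand": 0.3},
    {"angular": [0, 0, 0], "delta_pos": [-0.002, 0.0025, 0.077], "hand": 0.3},
    {"angular": [0, 0, 0], "delta_pos": [-0.002, 0.0025, 0.082], "hand": 0.3},
    {"angular": [0, 0, 0], "delta_pos": [-0.002, 0.0025, 0.083], "hand": 0.3},
    {"angular": [0, 0, 0], "delta_pos": [-0.002, 0.0025, 0.0835], "hand": 0.3},
  ],
)

```text
clock: 28.9
tool_pos: [0.6286, -0.153, 0.017]
tcp_rot: [3.034, 0.814, 0.002]
wrist_force: [-0.1, -0.2, -2.5]
opening: 0.438
```

```bash
python3 - <<'E'
from h import *
go([628.5,-150,15.7],30)
c=get_image("side"); im=[cv2.resize(cv2.cvtColor(c["img"],cv2.COLOR_RGB2BGR)[150:220,210:280],(480,480),interpolation=cv2.INTER_CUBIC)]
cv2.imwrite("pics/p12.png",np.hstack(im))
E
```

```text
t 28.9 pos [ 628.6 -153.    17. ] yaw 30.0 op 38.6 F [-0.1 -0.2 -2.5] j6 -0.82
 delta [ 0.0014 -0.0026  0.0013]  ang [ 0.001  -0.001   0.0005]  toyaw 30
```

View pics/p12.png

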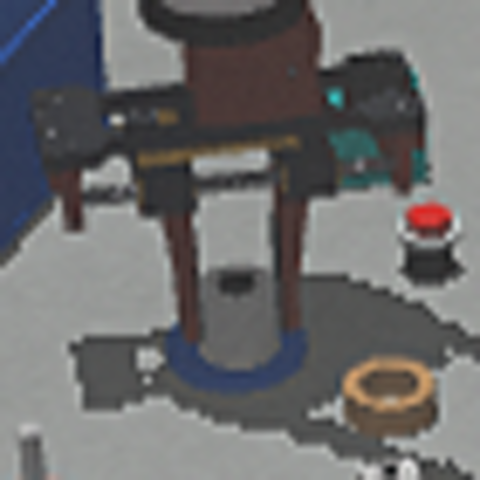

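move_arm(
  steps=[
    {"angular": [0, 0, 0], "delta_pos": [0.0015, -0.0025, 0.001], "hand": 0.3},
    {"angular": [0, 0, 0], "delta_pos": [0.0015, -0.0025, 0.0018], "hand": 0.3},
    {"angular": [0, 0, 0], "delta_pos": [0.0015, -0.0025, 0.0018], "hand": 0.5},
    {"angular": [0, 0, 0], "delta_pos": [0.0015, -0.0025, 0.0018], "hand": 0.65},
    {"angular": [0, 0, 0], "delta_pos": [0.0015, -0.0025, 0.0018], "hand": 0.7},
    {"angular": [0, 0, 0], "delta_pos": [0.0015, -0.0025, -0.02], "hand": 0.7},
    {"angular": [0, 0, 0], "delta_pos": [0.0015, -0.0025, -0.06], "hand": 0.8},
    {"angular": [0, 0, 0], "delta_pos": [0.0015, -0.0025, -0.1], "hand": 1},
  ],
)

```text
clock: 29.95
tool_pos: [0.6282, -0.15, 0.1189]
tcp_rot: [3.034, 0.814, 0.002]
wrist_force: [0.5, 0.5, -0.0]
opening: 0.876
```

```bash
python3 - <<'E'
from h import *
import pickle
s=get_image("side"); c=get_image("top"); pickle.dump((c,s),open("4.pkl","wb"))
S=cv2.cvtColor(s["img"],cv2.COLOR_RGB2BGR);T=cv2.cvtColor(c["img"],cv2.COLOR_RGB2BGR)
f=lambda i,x,y:cv2.resize(i[y:y+50,x:x+50],(400,400),interpolation=cv2.INTER_CUBIC)
cv2.imwrite("pics/p13.png",np.vstack([np.hstack([f(S,225,170),f(S,275,130)]),np.hstack([f(T,390,165),f(T,295,130)])])[:, :])
im=cv2.imread("pics/p13.png"); cv2.imwrite("pics/p13.png",cv2.resize(im,(600,600)))
go([519,-407,80],14)
E
```

```text
t 30.05 pos [ 631.  -150.8  124.7] yaw 30.0 op 84.5 F [-0.2 -0.3  1.1] j6 -0.81
 delta [-0.2255  0.1654  0.0443]  ang [ 0.0075 -0.0095  0.2797]  toyaw 14
```

View pics/p13.png

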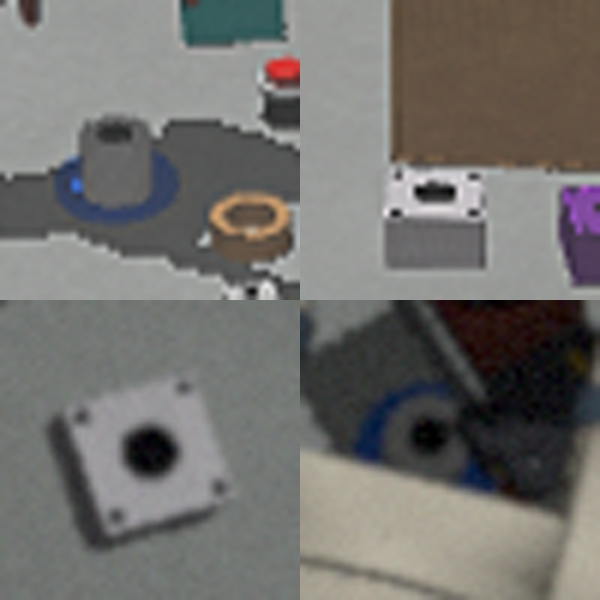

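```bash
python3 - <<'E'
from h import *
import pickle
c,s=pickle.load(open("4.pkl","rb"))
print(onplane(c,[[414.6,189.9]],.036)*1000,onplane(s,[[297.1,161.3]],.036)*1000)
g=cv2.cvtColor(c["img"],cv2.COLOR_RGB2GRAY)
q=np.array([[83,417-300],[184,387-300],[219,487-300],[116,515-300]])/6+[389.6,164.6]
P=onplane(c,q,.036)*1000; print(P.mean(0)); print([np.degrees(np.arctan2(*(P[(i+1)%4]-P[i])[[1,0]])).round(1)%90 for i in range(4)])
q=np.array([[395,211],[474,209],[472,175],[401,174]])-[300,0]; q=q/6+[274.6,129.6]
P=onplane(s,q,.036)*1000; print(P.round(1),P.mean(0)); print([np.degrees(np.arctan2(*(P[(i+1)%4]-P[i])[[1,0]])).round(1)%90 for i in range(4)])
E
```

```text
[[ 519.57238153 -405.1780168    36.        ]] [[ 519.83103756 -412.08665982   36.        ]]
[ 519.78338936 -405.38893995   36.        ]
[np.float64(15.599999999999994), np.float64(14.5), np.float64(14.200000000000003), np.float64(14.3)]
[[ 535.6 -379.7   36. ]
 [ 490.8 -395.8   36. ]
 [ 503.5 -437.7   36. ]
 [ 545.6 -426.3   36. ]] [ 518.88102148 -409.8770467    36.        ]
[np.float64(19.80000000000001), np.float64(16.799999999999997), np.float64(15.0), np.float64(12.0)]
```

```bash
python3 - <<'E'
from h import *
import pickle
c,s=pickle.load(open("4.pkl","rb"))
h=cv2.cvtColor(c["img"],cv2.COLOR_RGB2HSV)
for lo,hi in (((130,80,40),(165,255,255)),((80,80,40),(98,255,255))):
    m=cv2.inRange(h,lo,hi)
    n,l,st,ce=cv2.connectedComponentsWithStats(m)
    for i in range(1,n):
        if st[i][4]>100:
            cn=max(cv2.findContours((l==i).astype(np.uint8),0,2)[0],key=cv2.contourArea)
            P=onplane(c,cn.reshape(-1,2),0.036)*1000
            print(ce[i].round(),P.min(0).round(),P.max(0).round(), (onplane(c,[ce[i]],.036)*1000).round())
            d=P[:,:2]-[519.5,-408]; a=np.radians(14.7); u=np.array([np.cos(a),np.sin(a)]);v=np.array([-u[1],u[0]])
            k=np.abs(d@v)<14; print("along",(d@u)[k].round() if k.any() else None)
go([519.5,-408,80],14.7)
E
```

```text
[422. 232.] [ 371. -456.   36.] [ 446. -375.   36.] [[ 408. -416.   36.]]
along [ -77.  -79.  -78.  -80.  -79.  -81. -137. -138. -137. -137. -135. -136.
 -133. -133. -128. -123. -120. -117. -115. -112. -109. -106. -103. -100.
  -98.  -95.  -92.  -89.  -86.  -83.  -81.  -77.]
[390. 151.] [ 589. -390.   36.] [ 670. -308.   36.] [[ 629. -348.   36.]]
along [157. 155. 156.  92.  94.  93. 101. 104. 109. 116. 119. 122. 125. 128.
 131. 134. 137. 144. 146. 150. 152. 156.]
[459. 281.] [ 241. -542.   36.] [ 321. -453.   36.] [[ 280. -498.   36.]]
along [-230. -232. -237. -239. -256. -257. -260. -260. -272. -273. -276. -277.
 -280. -282. -288.]
t 30.05 pos [ 631.  -150.8  124.7] yaw 30.0 op 84.5 F [-0.2 -0.3  1.1] j6 -0.81
 delta [-0.2256  0.1665  0.0443]  ang [ 0.0075 -0.0094  0.2674]  toyaw 14.7
```

move_arm(
  steps=[
    {"angular": [0, 0, 0.04], "delta_pos": [-0.027, 0.02, 0], "hand": 1},
    {"angular": [0, 0, 0.08], "delta_pos": [-0.065, 0.048, 0], "hand": 1},
    {"angular": [0, 0, 0.13], "delta_pos": [-0.105, 0.078, 0], "hand": 1},
    {"angular": [0, 0, 0.18], "delta_pos": [-0.145, 0.107, 0], "hand": 1},
    {"angular": [0, 0, 0.23], "delta_pos": [-0.185, 0.137, 0], "hand": 1},
    {"angular": [0, 0, 0.267], "delta_pos": [-0.215, 0.158, 0.015], "hand": 1},
    {"angular": [0, 0, 0.267], "delta_pos": [-0.2255, 0.1665, 0.035], "hand": 1},
    {"angular": [0, 0, 0.267], "delta_pos": [-0.2255, 0.1665, 0.044], "hand": 1},
  ],
)

```text
clock: 31.05
tool_pos: [0.5155, -0.4064, 0.0696]
tcp_rot: [-3.113, -0.402, 0.003]
wrist_force: [0.1, 0.0, -1.2]
opening: 0.996
```

```bash
python3 - <<'E'
from h import *
go([519.5,-408,14],14.7)
c=get_image("side"); im=[cv2.resize(cv2.cvtColor(c["img"],cv2.COLOR_RGB2BGR)[115:185,265:335],(480,480),interpolation=cv2.INTER_CUBIC)]
cv2.imwrite("pics/p14.png",np.hstack(im))
E
```

```text
t 31.05 pos [ 515.5 -406.4   69.6] yaw 14.7 op 87.7 F [ 0.1  0.  -1.2] j6 -0.98
 delta [0.0036 0.0027 0.0556]  ang [-0.003   0.0015  0.0002]  toyaw 14.7
```

View pics/p14.png

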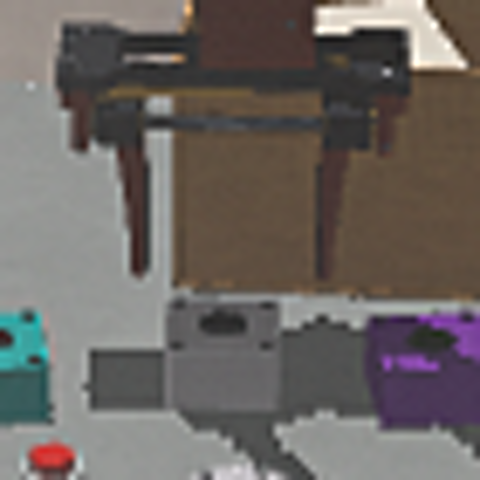

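move_arm(
  steps=[
    {"angular": [0, 0, 0], "delta_pos": [0.0025, 0.0015, 0], "hand": 1},
    {"angular": [0, 0, 0], "delta_pos": [0.0025, 0.0015, 0.003], "hand": 1},
    {"angular": [0, 0, 0], "delta_pos": [0.0025, 0.0015, 0.015], "hand": 1},
    {"angular": [0, 0, 0], "delta_pos": [0.0025, 0.0015, 0.03], "hand": 1},
    {"angular": [0, 0, 0], "delta_pos": [0.0025, 0.0015, 0.045], "hand": 1},
    {"angular": [0, 0, 0], "delta_pos": [0.0025, 0.0015, 0.053], "hand": 1},
    {"angular": [0, 0, 0], "delta_pos": [0.0025, 0.0015, 0.0555], "hand": 1},
    {"angular": [0, 0, 0], "delta_pos": [0.0025, 0.0015, 0.0555], "hand": 1},
  ],
)

```text
clock: 32.1
tool_pos: [0.5191, -0.4079, 0.0167]
tcp_rot: [3.116, 0.402, 0.0]
wrist_force: [0.9, -0.5, 0.4]
opening: 1.0
```

```bash
python3 - <<'E'
from h import *
go([519.5,-408,14],14.7)
E
```

```text
t 32.1 pos [ 519.1 -407.9   16.7] yaw 14.7 op 88.0 F [ 0.9 -0.5  0.4] j6 -0.97
 delta [0.0004 0.0002 0.0027]  ang [ 0.0002 -0.0001  0.0003]  toyaw 14.7
```

move_arm(
  steps=[
    {"angular": [0, 0, 0], "delta_pos": [0, 0, 0.0025], "hand": 0.85},
    {"angular": [0, 0, 0], "delta_pos": [0, 0, 0.0025], "hand": 0.77},
    {"angular": [0, 0, 0], "delta_pos": [0, 0, 0.0025], "hand": 0.72},
    {"angular": [0, 0, 0], "delta_pos": [0, 0, 0.0025], "hand": 0.67},
    {"angular": [0, 0, 0], "delta_pos": [0, 0, 0.0025], "hand": 0.5},
    {"angular": [0, 0, 0], "delta_pos": [0, 0, 0.0025], "hand": 0.5},
    {"angular": [0, 0, 0], "delta_pos": [0, 0, 0.0025], "hand": 0.5},
    {"angular": [0, 0, 0], "delta_pos": [0, 0, 0.0025], "hand": 0.5},
  ],
)

```text
clock: 33.1
tool_pos: [0.5193, -0.4078, 0.0143]
tcp_rot: [3.115, 0.403, 0.001]
wrist_force: [2.1, -0.5, 0.4]
opening: 0.683
```

```bash
python3 - <<'E'
from h import *
go([518,384.8,120],35)
go([518,384.8,120],125)
E
```

```text
t 33.1 pos [ 519.3 -407.8   14.3] yaw 14.7 op 60.1 F [ 2.1 -0.5  0.4] j6 -0.97
 delta [ 0.2004 -0.7668 -0.1058]  ang [ 0.0004 -0.0004 -0.3537]  toyaw 35
t 33.1 pos [ 519.3 -407.8   14.3] yaw 14.7 op 60.1 F [ 2.1 -0.5  0.4] j6 -0.97
 delta [ 0.2004 -0.7668 -0.1058]  ang [ 0.0000e+00 -7.0000e-04  1.2171e+00]  toyaw -55
```

move_arm(
  steps=[
    {"angular": [0, 0, 0], "delta_pos": [0, 0, -0.015], "hand": 0.5},
    {"angular": [0, 0, 0], "delta_pos": [0, 0, -0.045], "hand": 0.5},
    {"angular": [0, 0, 0], "delta_pos": [0.002, -0.008, -0.085], "hand": 0.5},
    {"angular": [0, 0, -0.02], "delta_pos": [0.01, -0.038, -0.105], "hand": 0.5},
    {"angular": [0, 0, -0.05], "delta_pos": [0.022, -0.084, -0.106], "hand": 0.5},
    {"angular": [0, 0, -0.08], "delta_pos": [0.035, -0.134, -0.106], "hand": 0.5},
    {"angular": [0, 0, -0.1], "delta_pos": [0.048, -0.184, -0.106], "hand": 0.5},
    {"angular": [0, 0, -0.12], "delta_pos": [0.061, -0.234, -0.106], "hand": 0.5},
  ],
)

```text
clock: 34.1
tool_pos: [0.5178, -0.1645, 0.1205]
tcp_rot: [-3.086, -0.589, 0.001]
wrist_force: [1.2, -0.0, -2.7]
opening: 0.681
```

```bash
python3 - <<'E'
from h import *
go([518,384.8,120],35)
E
```

```text
t 34.1 pos [ 517.8 -164.5  120.5] yaw 21.6 op 60.0 F [ 1.2 -0.  -2.7] j6 -0.75
 delta [ 2.024e-01 -5.106e-01  4.000e-04]  ang [-2.000e-04  6.000e-04 -2.337e-01]  toyaw 35
```

move_arm(
  steps=[
    {"angular": [0, 0, -0.03], "delta_pos": [0.02, -0.05, 0], "hand": 0.5},
    {"angular": [0, 0, -0.05], "delta_pos": [0.04, -0.1, 0], "hand": 0.5},
    {"angular": [0, 0, -0.08], "delta_pos": [0.06, -0.151, 0], "hand": 0.5},
    {"angular": [0, 0, -0.1], "delta_pos": [0.08, -0.202, 0], "hand": 0.5},
    {"angular": [0, 0, -0.12], "delta_pos": [0.1, -0.252, 0], "hand": 0.5},
    {"angular": [0, 0, -0.15], "delta_pos": [0.12, -0.303, 0], "hand": 0.5},
    {"angular": [0, 0, -0.17], "delta_pos": [0.14, -0.353, 0], "hand": 0.5},
    {"angular": [0, 0, -0.19], "delta_pos": [0.16, -0.404, 0], "hand": 0.5},
  ],
)

```text
clock: 35.1
tool_pos: [0.5181, 0.2699, 0.1206]
tcp_rot: [3.015, 0.879, -0.0]
wrist_force: [0.9, -0.1, -3.0]
opening: 0.682
```

```bash
python3 - <<'E'
from h import *
go([518,384.8,80],35)
E
```

```text
t 35.1 pos [518.1 269.9 120.6] yaw 32.5 op 60.0 F [ 0.9 -0.1 -3. ] j6 -0.14
 delta [ 0.0617 -0.097   0.0405]  ang [ 0.0006  0.0005 -0.0435]  toyaw 35
```

move_arm(
  steps=[
    {"angular": [0, 0, -0.02], "delta_pos": [0.025, -0.04, 0], "hand": 0.5},
    {"angular": [0, 0, -0.035], "delta_pos": [0.045, -0.071, 0], "hand": 0.5},
    {"angular": [0, 0, -0.044], "delta_pos": [0.058, -0.091, 0], "hand": 0.5},
    {"angular": [0, 0, -0.044], "delta_pos": [0.0615, -0.097, 0.01], "hand": 0.5},
    {"angular": [0, 0, -0.044], "delta_pos": [0.0615, -0.097, 0.025], "hand": 0.5},
    {"angular": [0, 0, -0.044], "delta_pos": [0.0615, -0.097, 0.04], "hand": 0.5},
    {"angular": [0, 0, -0.044], "delta_pos": [0.0615, -0.097, 0.05], "hand": 0.5},
    {"angular": [0, 0, -0.044], "delta_pos": [0.0615, -0.097, 0.05], "hand": 0.5},
  ],
)

```text
clock: 36.1
tool_pos: [0.5178, 0.3824, 0.0685]
tcp_rot: [2.996, 0.943, -0.004]
wrist_force: [-0.4, 1.1, -2.3]
opening: 0.683
```

```bash
python3 - <<'E'
from h import *
go([518,384.8,17.3],35)
E
```

```text
t 36.1 pos [517.8 382.4  68.5] yaw 35.0 op 60.1 F [-0.4  1.1 -2.3] j6 -0.03
 delta [ 0.0017 -0.0019  0.0512]  ang [ 0.      0.0027 -0.0007]  toyaw 35
```

move_arm(
  steps=[
    {"angular": [0, 0, 0], "delta_pos": [0.001, -0.001, 0.003], "hand": 0.5},
    {"angular": [0, 0, 0], "delta_pos": [0.001, -0.001, 0.015], "hand": 0.5},
    {"angular": [0, 0, 0], "delta_pos": [0.001, -0.001, 0.028], "hand": 0.5},
    {"angular": [0, 0, 0], "delta_pos": [0.001, -0.001, 0.038], "hand": 0.5},
    {"angular": [0, 0, 0], "delta_pos": [0.001, -0.001, 0.044], "hand": 0.5},
    {"angular": [0, 0, 0], "delta_pos": [0.001, -0.001, 0.047], "hand": 0.5},
    {"angular": [0, 0, 0], "delta_pos": [0.001, -0.001, 0.048], "hand": 0.5},
    {"angular": [0, 0, 0], "delta_pos": [0.001, -0.001, 0.048], "hand": 0.5},
  ],
)

```text
clock: 37.1
tool_pos: [0.5188, 0.3849, 0.0225]
tcp_rot: [-2.996, -0.945, -0.001]
wrist_force: [0.7, 1.2, -2.7]
opening: 0.679
```

```bash
python3 - <<'E'
from h import *
go([518,384.8,17.3],35)
c=get_image("side"); im=[cv2.resize(cv2.cvtColor(c["img"],cv2.COLOR_RGB2BGR)[260:350,160:250],(480,480),interpolation=cv2.INTER_CUBIC)]
cv2.imwrite("pics/p15.png",np.hstack(im))
E
```

```text
t 37.1 pos [518.8 384.9  22.5] yaw 35.0 op 59.7 F [ 0.7  1.2 -2.7] j6 -0.03
 delta [-0.0007 -0.0003  0.0052]  ang [ 0.     -0.0007  0.0001]  toyaw 35
```

View pics/p15.png

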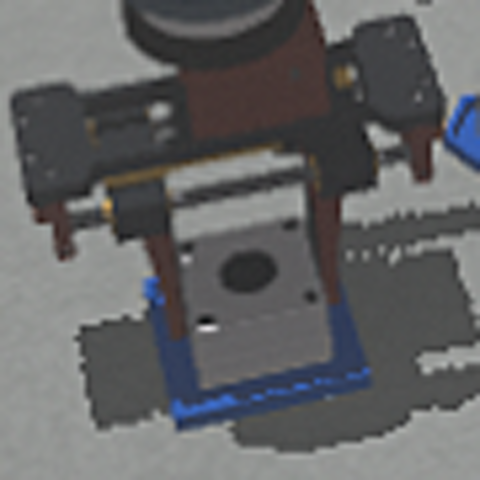

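Aligned with the tray; lower the last 5 mm.

move_arm(
  steps=[
    {"angular": [0, 0, 0], "delta_pos": [0, 0, 0.0015], "hand": 0.5},
    {"angular": [0, 0, 0], "delta_pos": [0, 0, 0.003], "hand": 0.5},
    {"angular": [0, 0, 0], "delta_pos": [0, 0, 0.004], "hand": 0.5},
    {"angular": [0, 0, 0], "delta_pos": [0, 0, 0.005], "hand": 0.5},
    {"angular": [0, 0, 0], "delta_pos": [0, 0, 0.0055], "hand": 0.5},
    {"angular": [0, 0, 0], "delta_pos": [0, 0, 0.0055], "hand": 0.5},
    {"angular": [0, 0, 0], "delta_pos": [0, 0, 0.0055], "hand": 0.5},
    {"angular": [0, 0, 0], "delta_pos": [0, 0, 0.0055], "hand": 0.5},
  ],
)

```text
clock: 38.15
tool_pos: [0.5186, 0.3848, 0.0173]
tcp_rot: [-2.996, -0.945, -0.001]
wrist_force: [-4.1, -1.8, 5.5]
opening: 0.685
```

```bash
python3 - <<'E'
from h import *
go([518,384.8,17.3],35)
E
```

```text
t 38.15 pos [518.6 384.8  17.3] yaw 35.0 op 60.3 F [-4.1 -1.8  5.5] j6 -0.03
 delta [-0.0005 -0.0003  0.    ]  ang [ 0.     -0.0004  0.0002]  toyaw 35
```

Seated (+5.5 N). Release and retreat straight up.

move_arm(
  steps=[
    {"angular": [0, 0, 0], "delta_pos": [0, 0, 0], "hand": 0.75},
    {"angular": [0, 0, 0], "delta_pos": [0, 0, 0], "hand": 0.85},
    {"angular": [0, 0, 0], "delta_pos": [0, 0, 0], "hand": 0.95},
    {"angular": [0, 0, 0], "delta_pos": [0, 0, 0], "hand": 0.95},
    {"angular": [0, 0, 0], "delta_pos": [0, 0, -0.02], "hand": 0.95},
    {"angular": [0, 0, 0], "delta_pos": [0, 0, -0.06], "hand": 0.95},
    {"angular": [0, 0, 0], "delta_pos": [0, 0, -0.11], "hand": 0.95},
    {"angular": [0, 0, 0], "delta_pos": [0, 0, -0.15], "hand": 0.95},
  ],
)

```text
clock: 39.15
tool_pos: [0.5189, 0.385, 0.171]
tcp_rot: [-2.995, -0.945, -0.006]
wrist_force: [0.3, -0.6, -0.5]
opening: 0.95
```

move_arm(
  steps=[
    {"angular": [0, 0, 0], "delta_pos": [-0.03, 0.05, -0.02], "hand": 0.95},
    {"angular": [0, 0, 0], "delta_pos": [-0.06, 0.02, -0.04], "hand": 0.95},
    {"angular": [0, 0, 0], "delta_pos": [-0.1, 0, -0.05], "hand": 0.95},
    {"angular": [0, 0, 0], "delta_pos": [-0.14, 0, -0.05], "hand": 0.95},
    {"angular": [0, 0, 0], "delta_pos": [-0.15, 0, -0.05], "hand": 0.95},
    {"angular": [0, 0, 0], "delta_pos": [-0.15, 0, -0.05], "hand": 0.95},
    {"angular": [0, 0, 0], "delta_pos": [-0.15, 0, -0.05], "hand": 0.95},
    {"angular": [0, 0, 0], "delta_pos": [-0.15, 0, -0.05], "hand": 0.95},
  ],
)

```text
clock: 40.15
tool_pos: [0.3963, 0.299, 0.2161]
tcp_rot: [2.996, 0.944, -0.002]
wrist_force: [0.3, -0.5, 0.2]
opening: 0.95
```

```bash
python3 - <<'E'
from h import *
import pickle
s=get_image("side"); c=get_image("top"); pickle.dump((c,s),open("5.pkl","wb"))
save(s,"side5.png"); save(c,"top5.png")
S=cv2.cvtColor(s["img"],cv2.COLOR_RGB2BGR);T=cv2.cvtColor(c["img"],cv2.COLOR_RGB2BGR)
f=lambda i,x,y:cv2.resize(i[y:y+60,x:x+60],(260,260),interpolation=cv2.INTER_CUBIC)
cs=[(178,290),(270,165),(215,170),(238,200),(225,255)]; ct=[(90,170),(318,185),(286,126),(237,173),(148,190)]
cv2.imwrite("pics/p16.png",cv2.resize(np.vstack([np.hstack([f(S,*p) for p in cs]),np.hstack([f(T,*p) for p in ct])]),(800,320)))
print(observe())
E
```

```text
{'clock': 40.25, 'joint_positions': array([ 5.77847494e-01, -1.88459835e-01,  1.51289374e+00,  4.45851690e-06,
        1.81833311e+00, -3.29716190e-02]), 'qvel': array([ 0.00153792, -0.00560157,  0.00357293,  0.00034111, -0.0007884 ,
       -0.00101733]), 'effort': array([-3.93855633e-03, -3.25816548e+01, -4.07387924e+01,  7.01573957e-02,
        2.17893336e-02,  2.49533582e-05]), 'tool_pos': array([0.39610392, 0.29888993, 0.21609054]), 'tcp_rot': array([ 2.99591355e+00,  9.44533748e-01, -1.77830936e-03]), 'wrist_force': array([-0.61806641,  0.24969733,  0.03071152]), 'wrist_torque': array([-0.02462769,  0.03349152, -0.00450618]), 'opening': 0.9496872575159416}
```

View pics/p16.png

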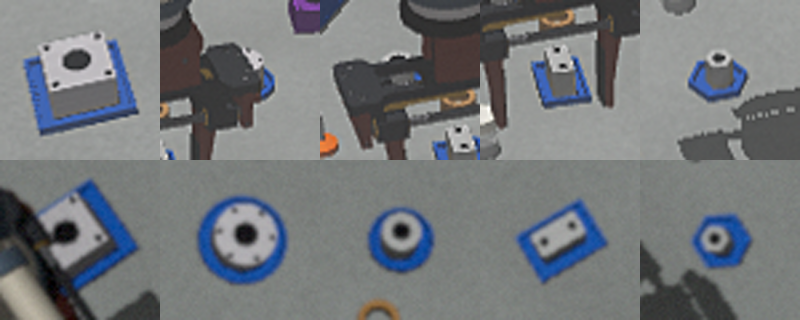

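View pics/side5.png

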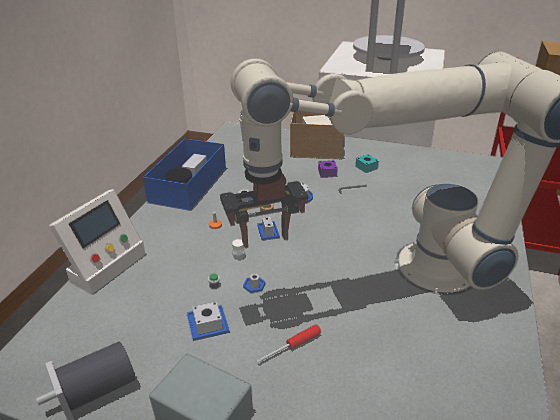

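```bash
python3 - <<'E'
from h import *
import pickle
c,s=pickle.load(open("5.pkl","rb"))
# pixel positions of bore centres read in p16 bottom row (scale 2.667, panel 160 px)
k=60/160
pts={"block":((66,232-160),(90,170),39,(518,384.8)),"flange":((245-160,233-160),(318,185),39,(462,-231)),"collar":((401-320,231-160),(286,126),39,(628.5,-150)),
"bar":((557-480,234-160),(237,173),39,(498.5,-14)),"nut":((715-640,239-160),(148,190),33,(457,224.5))}
for n,(p,o,z,t) in pts.items():
    q=np.array(p)*k+o-.3; P=(onplane(c,[q],z/1000)*1000)[0,:2]; print(n,q.round(1),P.round(1),"off",(P-t).round(1))
E
```

```text
block [114.4 196.7] [516.8 385.1] off [-1.2  0.3]
flange [349.6 212.1] [ 463.1 -230.7] off [1.1 0.3]
collar [316.1 152.3] [ 627.7 -148.8] off [-0.8  1.2]
bar [265.6 200.4] [498.7 -11.4] off [0.2 2.6]
nut [175.8 219.3] [454.2 224.8] off [-2.8  0.3]
```

All parts sit within 3 mm of their tray centres, and the robot is clear of everything.

```bash
python3 -c "
from rig import *
print(close_job())"
```

```text
the job is handed in; nothing more can be done
None
```

I took both stacks apart from the top and set each of the five parts in its own tray. I then handed the job in at about 40 s; no verdict was reported.

- **Last checks:** In the final top view every part centre measured within about 3 mm of its tray centre (limit 15 mm). The nut was furthest off at 2.8 mm and the clamp bar next at 2.6 mm.
- **Seating:** The square block and the flange showed clear floor contact just before release, about 5.5 N on each at the expected height. The other three were set down by height only. All five look flat inside the rim. I saw the nut, block, clamp bar and collar seated from the side. The gripper hid the flange and collar in the final side picture, so after release I checked the flange only from above.
- **Disagreements:**
  - The two cameras differed by 2–7 mm in y on the stacks, so I used averages, and every grasp landed.
  - The gripper read about 38.6 mm on the 40 mm collar. The grip held steady when I lifted it a little, so I went on.
- **Look-alikes:** The purple and turquoise blocks were left alone.

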